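Load the bench shaker and lock its tray

TASK

Load the shaker: pull up its T-handled spring lock pin and turn it a quarter so that it rests out in its notch by itself, draw the tray right out, stand all the full-size amber bottles from the white mat (two to four alike; not the tiny dropper jar among them) upright in a row on the tray, and draw the clamp bar forward so that the bottles are held snugly between it and the front bar. Then push the tray fully home under the hood and turn the pin back so that it springs all the way down and locks the tray. Leave everything else on the bench where it stands.

Things in the scene. Friction and masses are not known exactly. Their poses are not given: they have to be found in the camera images.
- shaker: Bench shaker, fixed. Origin on the bench on the tray's centre line. Its axes serve all its parts: x from the tray's front (robot side) to the hood, y left, z up. White base 460 x 430 mm, 45 mm high, from x = -150 to 310, y = -185 to 245 mm. Clear hood, open in front, over x = 90 to 310, y = -172 to 172 mm, top 192 mm above the bench; a grey console 125 mm high left of it.
- tray (a joint): How far the tray is drawn out, m: 0 = fully home under the hood (end stop), 0.20 = fully out towards the robot (end stop). It slides along the shaker's x with 3 N of friction and stays where it is left. With the lock pin down it is locked home.
- deck (a point): Centre of the tray's flat rubber deck, on its surface, 65 mm above the bench; moves with the tray, axes as the shaker. Bottles stand in one row along y (axes within 120 mm), between the clamp bar behind and the fixed front bar (bottle-side face at x = -75 mm, 29 to 51 mm above the deck); a bottle against that has its axis at x = -45 mm. Side rims 26 mm high at y = +-157 mm.
- tray_knob (a point): Centre of the tray's pull knob: upright black cylinder 30 mm across, 34 mm tall, on a 16 mm stem 35 mm high, on the tray's plain front apron (its top level with the deck, 52 mm below this point). Pinch it from above, fingers left and right of it, to draw the tray out or push it home.
- clamp (a joint): How far the clamp bar is pulled forward (to the shaker's -x) towards the front bar, m: 0 = farthest back, 0.085 = end stop. The clear gap between the two bars is 0.105 minus this: snug on the 60 mm bottles at 0.045. It slides on the tray along the shaker's x with 3 N of friction and stays where it is left. Starts open, 0 to 0.02.
- clamp_face (a point): Point on the clamp bar's bottle-side face (which looks to the shaker's -x), at mid length, at deck level; moves with the bar, axes as the shaker. The bar runs 296 mm across the tray, 12 mm thick, 29 to 51 mm above the deck.
- clamp_knob (a point): Centre of the clamp bar's knob: upright black cylinder 26 mm across, 30 mm tall, standing on a 14 mm stem on a small bracket behind the middle of the bar, this point 24 mm above the bar's top and 20 mm behind its bottle-side face. Pinch it from above, fingers left and right, and draw the bar forward onto the bottles.
- pin_pull (a joint): How far the spring lock pin is pulled up, m: 0 = fully down, 0.028 = end stop. The spring pulls it down with 4 N at 0 rising to 11 N at 0.028. Free to turn only above 0.020; resting in its notch it reads about 0.016. When down with the tray home it sits in the hole of a lug at the tray's front left corner; let go while the tray is not quite home it stops on the lug (about 0.012).
- pin_turn (a joint): Turn of the lock pin's T bar, rad, counter-clockwise from above, -1.8 to 1.8. 0 = bar along the shaker's x: the pin can go down. +1.57 or -1.57 (either will do) = bar along the shaker's y: lowered there it drops into a rest notch 4 mm deep (catches within about 0.2 rad) and stays out.
- pin_grip (a point): Centre of the lock pin's black T bar, 64 mm long (along this point's x axis), 14 mm wide, 16 mm tall, on an upright stem, left of the tray's front; lifts and turns with the pin. About 148 mm above the bench when down; its underside is then 22 mm above the 28 mm square steel sleeve. Pinch it across its 14 mm width from above.
- mat: White bench mat, 250 x 260 x 3 mm, fixed, on which the bottles start. Origin at the centre of its underside.
- bottle1: Full-size amber glass bottle, about 0.18 kg, one of two to four alike (None if there are fewer): body 60 mm across and 62 mm tall, sloping shoulder to a 36 mm neck, black cap 44 mm across from 73 to 95 mm height, 95 mm tall in all. Origin at the centre of its underside, z along its axis. Starts upright on the mat. Take it by the cap from above.
- bottle2: Full-size amber glass bottle, about 0.18 kg, one of two to four alike (None if there are fewer): body 60 mm across and 62 mm tall, sloping shoulder to a 36 mm neck, black cap 44 mm across from 73 to 95 mm height, 95 mm tall in all. Origin at the centre of its underside, z along its axis. Starts upright on the mat. Take it by the cap from above.
- bottle3: Full-size amber glass bottle, about 0.18 kg, one of two to four alike (None if there are fewer): body 60 mm across and 62 mm tall, sloping shoulder to a 36 mm neck, black cap 44 mm across from 73 to 95 mm height, 95 mm tall in all. Origin at the centre of its underside, z along its axis. Starts upright on the mat. Take it by the cap from above.
- bottle4: Full-size amber glass bottle, about 0.18 kg, one of two to four alike (None if there are fewer): body 60 mm across and 62 mm tall, sloping shoulder to a 36 mm neck, black cap 44 mm across from 73 to 95 mm height, 95 mm tall in all. Origin at the centre of its underside, z along its axis. Starts upright on the mat. Take it by the cap from above.
- dropper: Bystander: tiny amber jar, 32 mm across, 55 mm tall, standing on the mat. Origin at its underside.
- beaker: Bystander: empty glass beaker, 70 mm across, 92 mm tall. Origin at its underside.
- washbottle: Bystander: white wash bottle, 72 mm across, 195 mm tall, with a blue cap and spout. Origin at its underside.
- jar: Bystander: clear jar with a yellow lid, 110 mm across, 140 mm tall. Origin at its underside.
- tuberack: Bystander: white rack of capped tubes, 100 x 200 x 92 mm. Origin at its underside.

How it is judged (in metres and radians):
On the way, in this order (a step that is already met when the one before it is completed fails the run):
1. the lock pin has been pulled up, turned a quarter and rests out in its notch by itself, with the gripper off it (value of joint pin_pull between 0.013 and 0.0185 m and (value of joint pin_turn above 1.3 rad or value of joint pin_turn below -1.3 rad) and contact force between the fingers and pin_pull below 0.2 N), for 0.3 s.
2. the tray is drawn right out, the pin still resting out (value of joint tray above 0.185 m and value of joint pin_pull above 0.013 m), for 0.2 s.
3. with the tray still out and the pin resting out, every bottle stands upright in the row and the clamp bar is up against them, let go (value of joint tray above 0.15 m and value of joint pin_pull above 0.013 m and value of joint clamp above 0.038 m and x of bottle1 in the frame of clamp_face between -0.042 and -0.02 m and x of each of bottle1, bottle2, bottle3, bottle4 in the frame of deck above -0.055 m and y of bottle1 in the frame of deck between -0.135 and 0.135 m and z of bottle1 in the frame of deck between -0.008 and 0.008 m and angle between each of bottle1, bottle2, bottle3, bottle4's own z axis and vertical below 0.12 rad and x of bottle2 in the frame of clamp_face between -0.042 and -0.02 m and y of bottle2 in the frame of deck between -0.135 and 0.135 m and z of bottle2 in the frame of deck between -0.008 and 0.008 m and x of bottle3 in the frame of clamp_face between -0.042 and -0.02 m and y of bottle3 in the frame of deck between -0.135 and 0.135 m and z of bottle3 in the frame of deck between -0.008 and 0.008 m and x of bottle4 in the frame of clamp_face between -0.042 and -0.02 m and y of bottle4 in the frame of deck between -0.135 and 0.135 m and z of bottle4 in the frame of deck between -0.008 and 0.008 m and contact force between the fingers and tray below 0.2 N), for 0.3 s.
At the end, for the whole second after the job is handed in: The tray is fully home (within 6 mm), the lock pin is down in the lug's hole (within 4 mm of fully down), and every bottle present stands upright (within 7 degrees) and at rest on the deck, between the bars, with the clamp bar up against them (no more than 7 mm of slack between bars and bottles) (value of joint tray below 0.006 m and value of joint pin_pull below 0.004 m and value of joint clamp above 0.038 m and x of bottle1 in the frame of clamp_face between -0.042 and -0.02 m and x of each of bottle1, bottle2, bottle3, bottle4 in the frame of deck above -0.055 m and y of bottle1 in the frame of deck between -0.135 and 0.135 m and z of bottle1 in the frame of deck between -0.008 and 0.008 m and angle between each of bottle1, bottle2, bottle3, bottle4's own z axis and vertical below 0.12 rad and x of bottle2 in the frame of clamp_face between -0.042 and -0.02 m and y of bottle2 in the frame of deck between -0.135 and 0.135 m and z of bottle2 in the frame of deck between -0.008 and 0.008 m and x of bottle3 in the frame of clamp_face between -0.042 and -0.02 m and y of bottle3 in the frame of deck between -0.135 and 0.135 m and z of bottle3 in the frame of deck between -0.008 and 0.008 m and x of bottle4 in the frame of clamp_face between -0.042 and -0.02 m and y of bottle4 in the frame of deck between -0.135 and 0.135 m and z of bottle4 in the frame of deck between -0.008 and 0.008 m and linear speed of each of bottle1, bottle2, bottle3, bottle4 below 0.02 m/s); the robot touches nothing.
It fails at once if a bystander is pushed more than 50 mm or knocked over (distance of any of dropper, beaker, washbottle, jar, tuberack from where it was at the start of the episode above 0.05 m or angle between any of dropper, beaker, washbottle, jar, tuberack's own z axis and vertical above 0.6 rad).
Of bottle1, bottle2, bottle3, bottle4 only 2 to 4 are there at a start; the rules pass over those that are not, and their reading is None.
At some moment in a run one of bottle1, bottle2, bottle3, bottle4 may be knocked a few centimetres aside while the robot is not near it.
It also fails if it takes over 210 s, if anything falls off the work surface, if the arm or the gripper's body presses on something with over 40 N, if the wrist force passes 120 N, or if a joint passes its speed limit or range.

ROBOT

A 6-joint arm with a two-finger parallel gripper is mounted at the origin on the work surface. World frame = base frame: x ahead of the robot, y to its left, z up, the work surface at z = 0. Lengths are in mm, angles in rad, forces in N, time in s.
With the tool pointing down it reaches from about 300 to 950 mm from the base axis. Payload 3.1 kg.
Tool frame: the origin (TCP) lies midway between the tips of the shut fingers; the grasp point (between the pads) lies 19 mm behind it; x points along the fingers, z is the direction in which the jaws open and shut, and the axes are right-handed (so a half turn about x gives the same grasp; the last joint's range is limited). The gripper opens to 85 mm and grips with 20 to 120 N. Pads are 22 mm wide; open, the fingers measure 114 mm over their backs; the gripper's body (76 mm by 85 mm) begins 54 mm behind the grasp point. The pads swing forward as they close: fully open they stand 13 mm farther back than shut.
Start: joints at [-1.336, 0.308, 1.634, -0, 1.2, -0.07], TCP at [187.537, -596.206, 231.272] pointing down, gripper open.
Joint ranges: [-3.06, 3.06], [-0.79, 1.96], [0.05, 2.63], [-1.19, 4.34], [0.05, 2.64], [-2.94, 2.94]. Speed limits (rad/s): [2.79, 2.79, 3.14, 3.14, 3.14, 3.14].

INTERFACE

Orientations are given as a rotation vector (axis times angle).
In Python, from cell import * gives the robot as it stands. The module is installed in compiled form; this text tells all that it offers.
- The arm moves only by the shell command python3 -m creep 'ROWS' [FORCE]. ROWS is JSON, a list that holds one entry, the list of rows, each a list of 5 numbers: the opening, from 0 (shut) to 1 (fully open), then the shift along the tool's x, y, z in cm, then the turn about the tool's x in rad. A call has 1 to 8 rows; each row is the pose to reach, as a shift and turn from the pose commanded when the call began, along the tool's axes at that moment; what a row does not reach only later rows make up. A row lasts 1/12 s, in which the tool goes at most 41.7 mm and 7.16 degrees, less where a joint would pass 70% of its speed; a pose out of reach is approached as far as the arm can. A call with a gripper value outside its range is refused whole. The fingers move at their own pace and stop on an object; FORCE is the grip in N (left out, the last holds). Time passes only in rows, so rows that repeat a pose let the fingers close. It gives the time, the measured TCP pose, the force and the opening at its end, in the units of the state.
- observe(): the state, without advancing time (a new reading comes with each control period).
- read_camera(name): name is "scene" or "top" or "wrist"; returns the picture (400x640x3 uint8, red, green, blue); there is no depth.
- camera_info(name): a dict with "mtx" (3x3 intrinsics, pixels), "T" (4x4, takes a point from camera to world coordinates); the wrist camera has in their place "T_tool_cam" (4x4, takes a point from camera to tool coordinates, whose origin is the TCP and whose axes are the tool frame's). Camera axes: x right, y down, z forward; pixel columns grow to the right and rows downward; lengths in mm; the calibration is good to about 2 mm. A picture is of the moment at which its call begins: read the wrist's pose just before it. camera_info takes no time and is no camera call.
- finish_job(): hands the job in, once; it reports no verdict.
The state is a dict: "time_s": time; "joint_positions": joint angles; "joint_vel": joint speeds; "tau": joint torques, N m; "position": TCP position; "eef_rot": TCP orientation; "ft_force": force on the tool from outside, world axes, zero at the start; "torque": the same for the moment, N m; "finger_gap": finger opening in mm.
Only numpy, scipy, OpenCV 4.12 (cv2) and the standard library are available. Lean on these libraries where they do the work, as an engineer would, in place of code of your own. Each camera call takes 0.05 s, during which the arm holds its last target. There are 200 camera calls.

## Working session

There is one attempt and no reset: what is moved stays moved. The work goes in short steps, Python scripts to look and compute and a shell command to move; the robot and the scene stay as the last step left them, time stands still between calls to the robot, and variables do not carry over. Pictures are saved under pics/ and viewed, about 12 in all and at most 16, crops included, and the job is handed in when it is done.

```bash
mkdir -p pics; cat > h.py <<'E'
from cell import *
import numpy as np, cv2
from scipy.spatial.transform import Rotation as R
def save(name,fn,crop=None,k=1):
    im=read_camera(name)[:,:,::-1]
    np.save('pics/last_%s.npy'%name,im)
    if crop: x0,y0,x1,y1=crop; im=im[y0:y1,x0:x1]
    if k!=1: im=cv2.resize(im,None,fx=k,fy=k,interpolation=cv2.INTER_CUBIC)
    cv2.imwrite('pics/'+fn,im)
def camT(name):
    c=camera_info(name)
    if 'T' in c: return c['mtx'],np.array(c['T'])
    s=observe(); T=np.eye(4); T[:3,:3]=R.from_rotvec(s['eef_rot']).as_matrix(); T[:3,3]=s['position']
    return c['mtx'],T@np.array(c['T_tool_cam'])
def px2w(name,uv,z,CT=None):
    K,T=CT or camT(name); d=T[:3,:3]@np.linalg.inv(K)@np.array([uv[0],uv[1],1.]); o=T[:3,3]
    return o+d*(z-o[2])/d[2]
def w2px(name,p,CT=None):
    K,T=CT or camT(name); q=np.linalg.inv(T)@np.append(p,1.); q=np.array(K)@q[:3]; return q[:2]/q[2]
def rel(p,turn=0,rot=None):
    "shift in cm in tool axes from current pose to world TCP p"
    s=observe(); M=R.from_rotvec(s['eef_rot']).as_matrix()
    return np.round(M.T@(np.array(p)-s['position'])/10,2)
E
python3 - <<'E'
from h import *
save('scene','scene0.png'); save('top','top0.png')
for n in('scene','top','wrist'): print(n,{k:np.round(v,3).tolist() for k,v in camera_info(n).items() if k!='name' and not isinstance(v,str)})
s=observe(); print(s['position'],R.from_rotvec(s['eef_rot']).as_matrix().round(3),s['finger_gap'],s['time_s'])
E
```

```text
scene {'mtx': [[405.354, 0.0, 317.375], [0.0, 405.354, 196.721], [0.0, 0.0, 1.0]], 'T': [[0.162, 0.837, -0.522, 1294.51], [0.987, -0.144, 0.076, -74.309], [-0.012, -0.527, -0.85, 1241.973], [0.0, 0.0, 0.0, 1.0]]}
top {'mtx': [[430.821, 0.0, 321.626], [0.0, 430.821, 204.327], [0.0, 0.0, 1.0]], 'T': [[0.064, -0.978, 0.2, 344.525], [-0.998, -0.064, 0.01, 10.576], [0.003, -0.2, -0.98, 1474.718], [0.0, 0.0, 0.0, 1.0]]}
wrist {'mtx': [[339.773, 0.0, 317.312], [0.0, 339.773, 199.928], [0.0, 0.0, 1.0]], 'T_tool_cam': [[-0.001, -0.284, 0.959, -142.064], [0.001, -0.959, -0.284, 71.437], [1.0, 0.001, 0.001, -0.646], [0.0, 0.0, 0.0, 1.0]]}
[ 187.33957794 -595.46007944  230.14139547] [[-0.001  0.954  0.3  ]
 [ 0.002  0.3   -0.954]
 [-1.     0.    -0.002]] 85.12011650915305 0.1
```

View pics/top0.png

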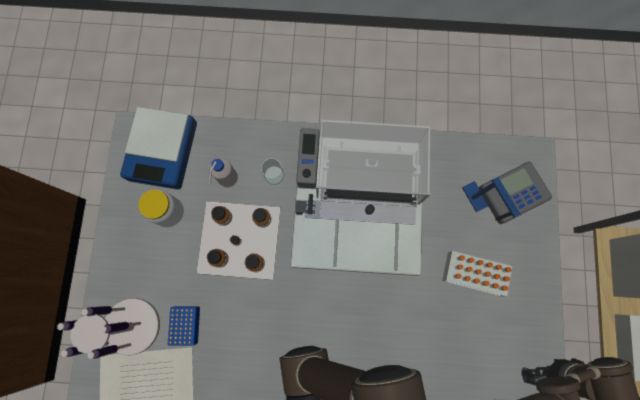

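View pics/scene0.png

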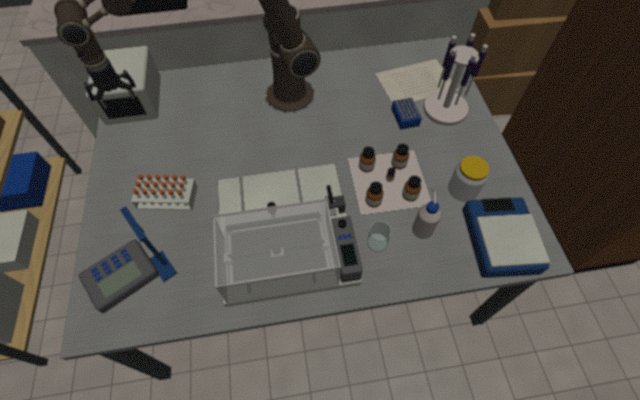

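Four bottles at top-view (221,215), (261,217), (217,258) and (254,262), dropper (235,240), tray knob (370,209), T bar about (311,203). The next crop refines these.

```bash
python3 - <<'E'
from h import *
im=np.load('pics/last_top.npy')[115:285,190:440]
cv2.imwrite('pics/topcrop.png',cv2.resize(im,None,fx=3.2,fy=3.2,interpolation=cv2.INTER_CUBIC))
for n,uv,z in [('b1',(221,213),95),('b2',(261,216),95),('b3',(216,257),95),('b4',(254,262),95),('knob',(370,209),134),('pin',(311,203),156),('FLcorner',(292,267),45),('FRcorner',(421,272),45),('dropper',(235,240),55)]:
    print(n,px2w('top',uv,z).round(0))
E
```

```text
b1 [576. 349.  95.]
b2 [574. 219.  95.]
b3 [433. 349.  95.]
b4 [425. 227.  95.]
knob [ 613. -130.  134.]
pin [615.  57. 156.]
FLcorner [420. 109.  45.]
FRcorner [ 431. -315.   45.]
dropper [495. 303.  55.]
```

View pics/topcrop.png

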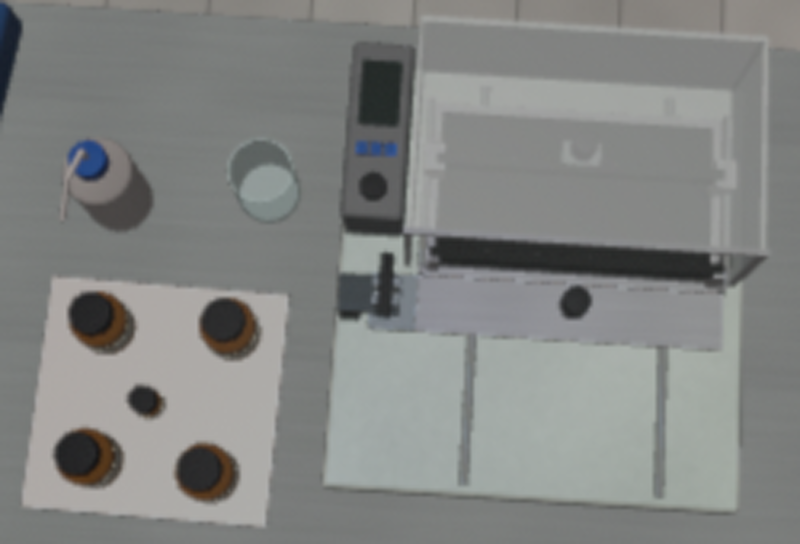

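The crop shows the front corners at (325,487) and (737,510), T bar centre (386,286), tray knob (576,301), caps at (91,314), (223,321), (80,455), (207,469), all well apart from the dropper at (145,400).

```bash
python3 - <<'E'
from h import *
f=lambda u,v,z: px2w('top',(190+u/3.2,115+v/3.2),z)
L,Rr=f(325,487,45),f(737,510,45); print(L,Rr,np.linalg.norm(L-Rr))
y=(L-Rr)[:2]; yaw=np.arctan2(-y[0],y[1]); print('yaw',yaw)
ex=np.array([np.cos(yaw),np.sin(yaw)]); ey=np.array([-ex[1],ex[0]])
m=(L+Rr)[:2]/2; O=m+150*ex-30*ey; print('O',O)
for n,u,v,z in [('knob',576,301,134),('pin',386,286,156),('b1',91,314,95),('b2',223,321,95),('b3',80,455,95),('b4',207,469,95),('dr',145,400,55),('pinend1',386,253,156),('pinend2',386,316,156),('beaker',262,180,92)]:
    p=f(u,v,z)[:2]; print(n,p.round(0),'shaker',(np.array([ex,ey])@(p-O)).round(0))
s=observe();print(s['joint_positions'])
E
```

```text
[419.07298649 110.20938313  45.        ] [ 423.02202075 -313.01143244   45.        ] 423.2392392117201
yaw 0.00933063666109005
O [ 571.32088915 -130.00014356]
knob [ 613. -130.] shaker [41. -0.]
pin [611.  58.] shaker [ 41. 188.]
b1 [575. 358.] shaker [  8. 488.]
b2 [576. 223.] shaker [  8. 353.]
b3 [432. 353.] shaker [-135.  484.]
b4 [427. 225.] shaker [-141.  356.]
dr [495. 302.] shaker [-72. 433.]
pinend1 [644.  61.] shaker [ 74. 190.]
pinend2 [581.  56.] shaker [ 12. 186.]
beaker [728. 197.] shaker [159. 326.]
[-1.33571304e+00  3.08940347e-01  1.63507308e+00 -3.42973899e-05
  1.19973376e+00 -6.96584005e-02]
```

```bash
A=24; python3 -m creep '[[[1,-3,4,-3.3,0],[1,-3,8,-6.6,0],[1,-3,12,-9.9,0],[1,-3,16,-13.2,0],[1,-3,20,-16.6,0],[1,-3,24,-19.9,0],[1,-3,24,-19.9,0]]]'; python3 -m creep '[[[1,0,4,-3.3,0],[1,0,8,-6.6,0],[1,0,12,-9.9,0],[1,0,16,-13.2,0],[1,0,20,-16.6,0],[1,0,24,-19.9,0],[1,0,24,-19.9,0]]]'
python3 -m creep '[[[1,0,4,-3.3,-0.12],[1,0,8,-6.6,-0.24],[1,0,12,-9.9,-0.36],[1,0,12,-9.9,-0.48],[1,0,12,-9.9,-0.6],[1,0,12,-9.9,-0.72],[1,0,12,-9.9,-0.84],[1,0,12,-9.9,-0.95]]]'
python3 -m creep '[[[1,0,0,0,-0.12],[1,0,0,0,-0.24],[1,0,0,0,-0.36],[1,0,0,0,-0.48],[1,0,0,0,-0.6],[1,0,0,0,-0.72],[1,0,0,0,-0.84],[1,0,0,0,-0.95]]]'
python3 -m creep '[[[1,0,0,0,-0.12],[1,0,0,0,-0.24],[1,0,0,0,-0.36],[1,0,0,0,-0.48],[1,0,0,0,-0.6],[1,0,0,0,-0.72],[1,0,0,0,-0.84],[1,0,0,0,-0.95]]]'
python3 - <<'E'
from h import *
s=observe(); print(s['time_s'],s['position'].round(1) if hasattr(s['position'],'round') else s['position'],R.from_rotvec(s['eef_rot']).as_matrix().round(3),s['joint_positions'])
save('wrist','w1.png')
for p in [(611,58,156),(643,58,156),(579,58,156)]: print(w2px('wrist',p))
E
```

```text
time_s: 0.68
position: [343.0, -354.3, 260.8]
eef_rot: [0.983, 1.338, -0.982]
ft_force: [1.5, -0.5, -0.6]
finger_gap: 84.9
time_s: 1.27
position: [501.3, -109.3, 260.9]
eef_rot: [0.981, 1.338, -0.982]
ft_force: [1.8, -1.4, -0.5]
finger_gap: 85.3
time_s: 1.93
position: [585.3, 19.6, 260.3]
eef_rot: [0.243, 1.559, -0.243]
ft_force: [0.1, 0.2, -0.2]
finger_gap: 85.6
time_s: 2.6
position: [585.2, 19.1, 260.5]
eef_rot: [-0.501, 1.513, 0.501]
ft_force: [1.1, 0.1, -0.4]
finger_gap: 85.2
time_s: 3.27
position: [585.2, 19.1, 260.4]
eef_rot: [-1.222, 1.201, 1.224]
ft_force: [0.8, -0.1, 0.5]
finger_gap: 85.0
3.2667 [585.2  19.1 260.4] [[-0.001 -1.    -0.019]
 [ 0.    -0.019  1.   ]
 [-1.     0.001  0.   ]] [-4.17544467e-02  2.07710427e-01  1.69918991e+00 -1.31903776e-05
  1.23603258e+00 -1.63153397e+00]
[366.20396572 232.98851822]
[363.6877532  270.04757557]
[368.89723132 193.3218035 ]
```

View pics/w1.png

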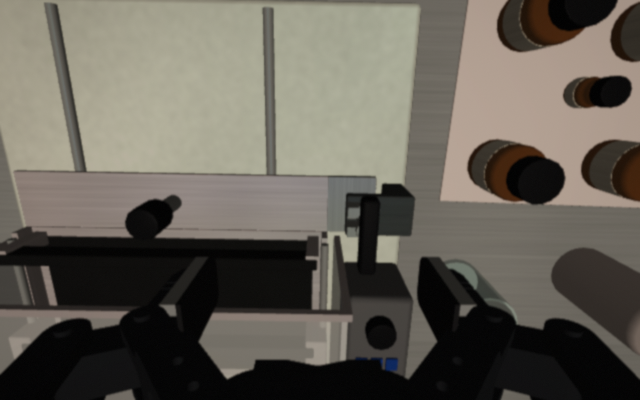

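The wrist view shows the T bar from (369,198) to (367,272), centre about (368,233), within 2 px of the prediction; tray knob top at (145,222).

```bash
python3 - <<'E'
from h import *
c=camT('wrist')
for n,u,v,z in [('pin',368,234,156),('e1',369,198,156),('e2',367,272,156),('knob',145,222,134),('apL',20,171,65),('apR',374,178,65),('baseL',418,5,45),('baseL2',408,170,45)]:
    print(n,px2w('wrist',(u,v),z,c).round(1))
p=px2w('wrist',(368,234),156,c); print(rel([p[0],p[1],131]))
E
```

```text
pin [611.8  59.5 156. ]
e1 [582.7  58.3 156. ]
e2 [644.7  60.8 156. ]
knob [ 614.2 -124.9  134. ]
apL [ 588.2 -281.4   65. ]
apR [587.2  76.9  65. ]
baseL [424.7 110.1  45. ]
baseL2 [582.  116.1  45. ]
[12.95 -2.76  3.98]
```

```bash
python3 -m creep '[[[0.6,4,-2.7,4,0],[0.6,7,-2.7,4,0],[0.6,10,-2.7,4,0],[0.6,12,-2.7,4,0],[0.6,13,-2.7,4,0],[0.6,13,-2.7,4,0],[0.6,13,-2.7,4,0]]]' && python3 -m creep '[[[0,0,0,0,0],[0,0,0,0,0],[0,0,0,0,0],[0,0,0,0,0],[0,0,0,0,0],[0,0,0,0,0]]]' 60
python3 - <<'E'
from h import *
save('wrist','w2.png')
E
```

```text
time_s: 3.9
position: [612.3, 59.3, 131.3]
eef_rot: [-1.218, 1.204, 1.218]
ft_force: [-0.3, -1.0, 0.2]
finger_gap: 50.5
time_s: 4.4
position: [613.7, 60.1, 133.6]
eef_rot: [-1.22, 1.199, 1.216]
ft_force: [-0.7, 2.1, 6.7]
finger_gap: 13.0
```

View pics/w2.png

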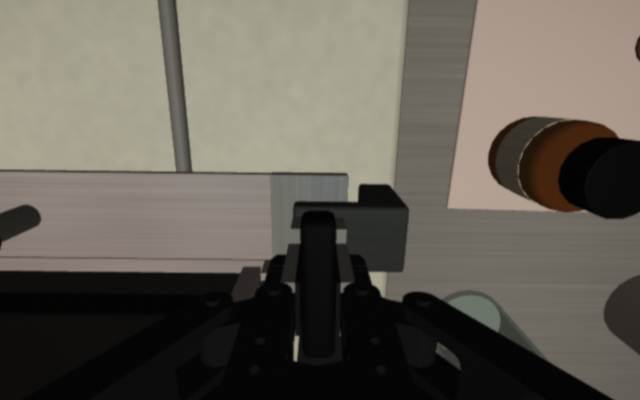

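The jaws hold the bar centrally (T bar at (317,285) between the pads). Lift it.

```bash
python3 -m creep '[[[0,-0.6,0,0,0],[0,-1.2,0,0,0],[0,-1.8,0,0,0],[0,-2.4,0,0,0],[0,-2.6,0,0,0],[0,-2.6,0,0,0]]]' 80
```

```text
time_s: 4.95
position: [613.5, 60.0, 156.3]
eef_rot: [-1.22, 1.199, 1.216]
ft_force: [6.2, 3.0, -10.2]
finger_gap: 12.3
```

```bash
python3 -m creep '[[[0,0,0,0,0.12],[0,0,0,0,0.24],[0,0,0,0,0.36],[0,0,0,0,0.48],[0,0,0,0,0.6],[0,0,0,0,0.72],[0,0,0,0,0.8],[0,0,0,0,0.8]]]' && python3 -m creep '[[[0,0,0,0,0.12],[0,0,0,0,0.24],[0,0,0,0,0.36],[0,0,0,0,0.48],[0,0,0,0,0.6],[0,0,0,0,0.72],[0,0,0,0,0.78],[0,0,0,0,0.78]]]'
```

```text
time_s: 5.62
position: [614.4, 62.6, 156.0]
eef_rot: [-0.607, 1.475, 0.612]
ft_force: [9.1, 8.4, -10.9]
finger_gap: 12.6
time_s: 6.28
position: [616.9, 63.7, 157.1]
eef_rot: [0.006, 1.559, 0.006]
ft_force: [12.3, 11.0, -11.6]
finger_gap: 12.1
```

```bash
python3 -m creep '[[[0,0.3,0,0,0],[0,0.6,0,0,0],[0,0.9,0,0,0],[0,0.9,0,0,0]]]' && python3 -m creep '[[[0.3,0,0,0,0],[0.6,0,0,0,0],[0.6,0,0,0,0],[0.6,0,0,0,0],[0.6,0,0,0,0]]]' 40 && python3 -m creep '[[[0.6,-3,0,0,0],[0.6,-6,0,0,0],[0.6,-9,0,0,0],[0.6,-12,0,0,0],[0.6,-12,0,0,0]]]'
python3 - <<'E'
from h import *
save('wrist','w3.png')
E
```

```text
time_s: 6.62
position: [617.0, 63.7, 149.7]
eef_rot: [0.004, 1.559, 0.008]
ft_force: [9.8, 10.4, -4.7]
finger_gap: 12.1
time_s: 7.03
position: [611.7, 58.8, 148.1]
eef_rot: [-0.003, 1.572, 0.002]
ft_force: [0.1, -0.6, -0.3]
finger_gap: 51.3
time_s: 7.45
position: [616.3, 59.1, 276.3]
eef_rot: [-0.003, 1.557, 0.003]
ft_force: [0.4, 1.4, 0.7]
finger_gap: 51.2
```

View pics/w3.png

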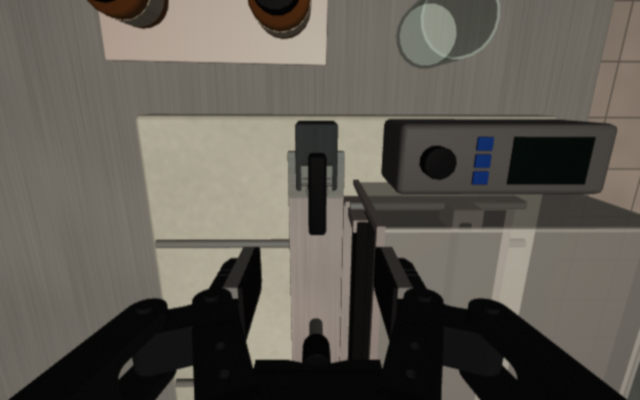

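T bar now lies across (318,154)–(316,235), i.e. along the shaker's y, let go; tray knob at about (316,345) under the jaws.

```bash
python3 - <<'E'
from h import *
c=camT('wrist')
a,b=(318,154),(316.5,235)
for z in (156,172): print(z,px2w('wrist',a,z,c).round(1),px2w('wrist',b,z,c).round(1),np.linalg.norm(px2w('wrist',a,z,c)-px2w('wrist',b,z,c)))
for y in (-124,-127,-130): print(w2px('wrist',(613.5,y,134),c))
print(px2w('wrist',(316,350),134,c))
print(rel([614,-127,220]),R.from_rotvec(observe()['eef_rot']).as_matrix().round(3))
E
```

```text
156 [615.6  91.3 156. ] [614.7  24.6 156. ] 66.7133445422371
172 [615.5  93.8 172. ] [614.6  31.2 172. ] 62.59769319581128
[314.57496324 363.75604346]
[314.56850251 366.19743684]
[314.56207377 368.62673917]
[ 614.87972911 -107.37502816  134.        ]
[  5.33 -18.61  -0.21] [[ 0.009 -0.004  1.   ]
 [-0.     1.     0.004]
 [-1.    -0.     0.009]]
```

```bash
python3 -m creep '[[[0.8,1,-4,0,-0.12],[0.8,2,-8,0,-0.24],[0.8,3,-12,0,-0.36],[0.8,3,-16,0,-0.48],[0.8,3,-18.6,-0.2,-0.6],[0.8,3,-18.6,-0.2,-0.72],[0.8,3,-18.6,-0.2,-0.78],[0.8,3,-18.6,-0.2,-0.78]]]' && python3 -m creep '[[[0.8,0,0,0,-0.12],[0.8,0,0,0,-0.24],[0.8,0,0,0,-0.36],[0.8,0,0,0,-0.48],[0.8,0,0,0,-0.6],[0.8,0,0,0,-0.72],[0.8,0,0,0,-0.78],[0.8,0,0,0,-0.78]]]'
python3 - <<'E'
from h import *
save('wrist','w4.png')
print(R.from_rotvec(observe()['eef_rot']).as_matrix().round(3)); c=camT('wrist')
print(w2px('wrist',(613.5,-127,134),c))
E
```

```text
time_s: 8.17
position: [609.5, -127.6, 236.2]
eef_rot: [-0.611, 1.486, 0.614]
ft_force: [-0.7, 0.3, 0.7]
finger_gap: 68.3
time_s: 8.83
position: [610.1, -126.0, 237.0]
eef_rot: [-1.203, 1.214, 1.206]
ft_force: [-0.1, -0.3, 0.1]
finger_gap: 68.4
[[-0.002 -1.     0.009]
 [ 0.     0.009  1.   ]
 [-1.     0.002  0.   ]]
[315.74908872 204.88689699]
```

View pics/w4.png

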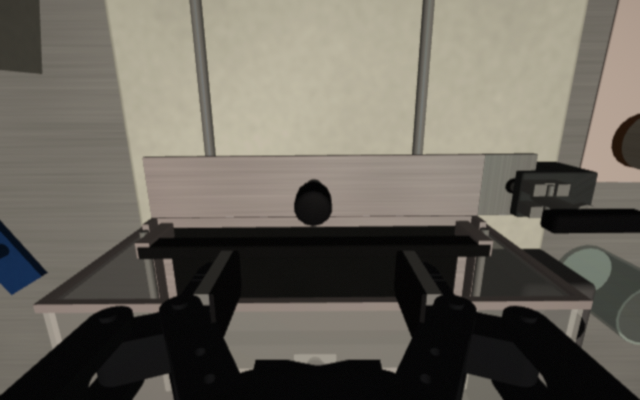

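Knob top at (313,205), within 3 px of the prediction. Descend and grip.

```bash
python3 -m creep '[[[0.8,4,-0.3,-0.2,0],[0.8,8,-0.3,-0.2,0],[0.8,11,-0.3,-0.2,0],[0.8,13,-0.3,-0.2,0],[0.8,14,-0.3,-0.2,0],[0.8,14,-0.3,-0.2,0]]]' && python3 -m creep '[[[0.2,0,0,0,0],[0.2,0,0,0,0],[0.2,0,0,0,0],[0.2,0,0,0,0],[0.2,0,0,0,0],[0.2,0,0,0,0]]]' 50 && python3 -m creep '[[[0.2,0,1,0,0],[0.2,0,2.5,0,0],[0.2,0,4.5,0,0],[0.2,0,6.5,0,0],[0.2,0,8.5,0,0],[0.2,0,10,0,0],[0.2,0,10,0,0]]]'
```

```text
time_s: 9.38
position: [611.2, -127.7, 94.6]
eef_rot: [-1.199, 1.217, 1.209]
ft_force: [-1.6, -0.8, -0.4]
finger_gap: 68.3
time_s: 9.88
position: [615.8, -129.7, 100.8]
eef_rot: [-1.208, 1.211, 1.2]
ft_force: [-0.7, -2.5, 7.2]
finger_gap: 28.6
time_s: 10.47
position: [513.3, -129.8, 100.8]
eef_rot: [-1.208, 1.213, 1.201]
ft_force: [-2.5, -3.9, 7.4]
finger_gap: 28.9
```

```bash
python3 -m creep '[[[0.2,0,2,0,0],[0.2,0,4,0,0],[0.2,0,6,0,0],[0.2,0,8,0,0],[0.2,0,9.4,0,0],[0.2,0,10,0,0],[0.2,0,10.2,0,0],[0.2,0,10.2,0,0]]]'
```

```text
time_s: 11.13
position: [415.8, -129.9, 100.8]
eef_rot: [-1.213, 1.209, 1.194]
ft_force: [4.0, -5.4, 2.9]
finger_gap: 28.3
```

```bash
python3 -m creep '[[[0.8,0,0,0,0],[0.8,0,0,0,0],[0.8,0,0,0,0],[0.8,0,0,0,0],[0.8,0,0,0,0]]]' && python3 -m creep '[[[0.8,-3,0,0,0],[0.8,-6,0,0,0],[0.8,-10,0,0,0],[0.8,-14,0,0,0],[0.8,-18,0,0,0],[0.8,-22,0,0,0],[0.8,-22,0,0,0]]]'
python3 - <<'E'
from h import *
save('wrist','w5.png'); save('top','top5.png',(190,115,440,285),3.2)
s=observe();print(s['position'],R.from_rotvec(s['eef_rot']).as_matrix().round(3)); np.save('T5.npy',camT('wrist')[1])
E
```

```text
time_s: 11.55
position: [411.4, -126.8, 97.8]
eef_rot: [-1.203, 1.213, 1.205]
ft_force: [-0.2, 0.9, -0.2]
finger_gap: 68.1
time_s: 12.13
position: [416.5, -128.9, 327.3]
eef_rot: [-1.216, 1.206, 1.19]
ft_force: [0.9, -0.6, 0.7]
finger_gap: 68.5
[ 413.03244897 -127.5296854   320.19205285] [[ 0.004 -1.     0.007]
 [-0.002  0.007  1.   ]
 [-1.    -0.004 -0.002]]
```

View pics/w5.png

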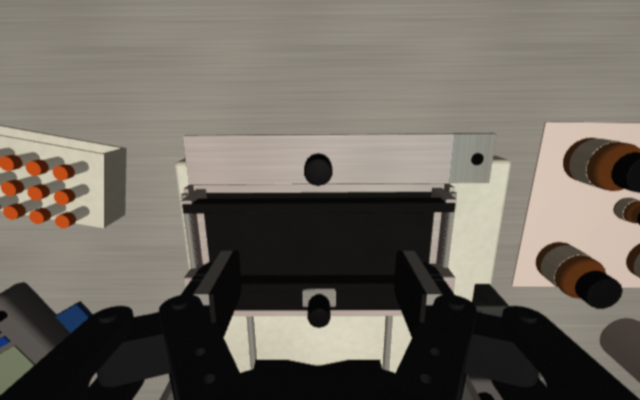

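View pics/top5.png

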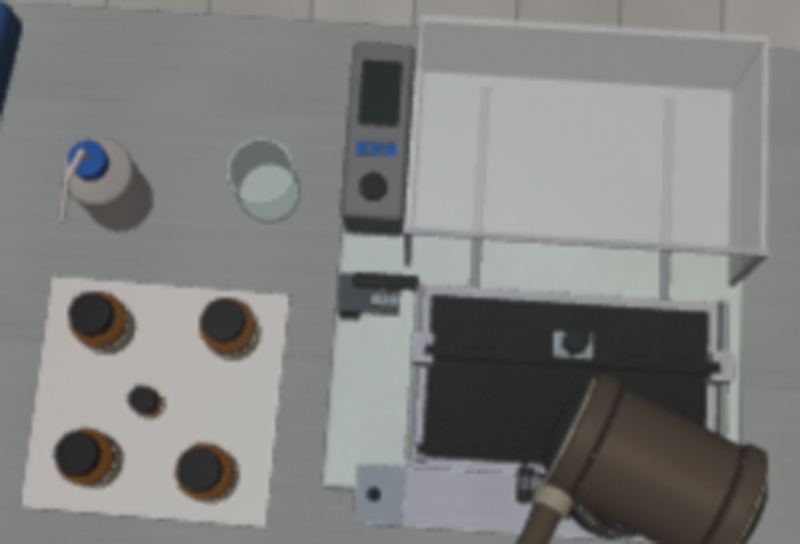

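Tray is out with the lug hole at wrist (477,158); the pin rests up (bar across in the top view at (385,283)), and the four bottles are undisturbed. I need the bar edges, so a brightened crop comes next.

```bash
python3 - <<'E'
from h import *
im=np.load('pics/last_wrist.npy')[180:340,170:480].astype(float)/255
im=(im*2.0).clip(0,1)**0.4
cv2.imwrite('pics/w5b.png',cv2.resize((im*255).astype(np.uint8),None,fx=2.5,fy=2.5,interpolation=cv2.INTER_CUBIC))
E
```

```text
(no output)
```

View pics/w5b.png

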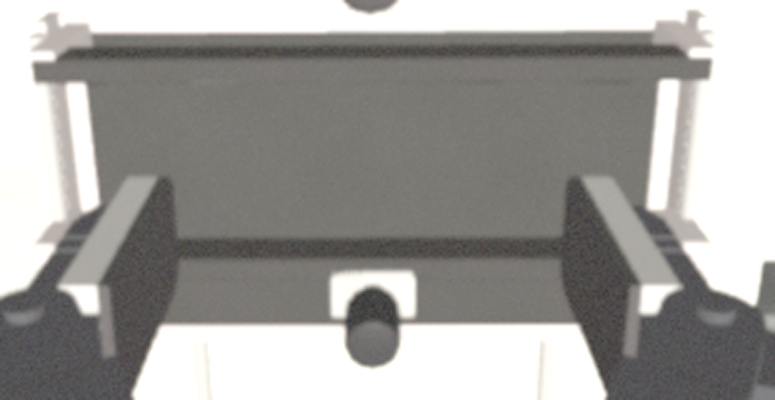

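Brightened crop: front bar top face from v≈58 to 80 (bottle-side edge at original v≈212), clamp bar bottle-side top edge at crop v≈257 (original 282.8), clamp knob top centre (372,347).

```bash
python3 - <<'E'
from h import *
c=(camera_info('wrist')['mtx'],np.load('T5.npy'))
f=lambda u,v,z: px2w('wrist',(170+u/2.5,180+v/2.5),z,c).round(1)
print('front',f(100,79.5,116),f(370,80,116),f(640,81,116))
print('clamp',f(200,257,116),f(370,257,116),f(550,257,116))
print('cknob',f(372,347,155),'tknob',px2w('wrist',(318,168),134,c).round(1))
print('bar ends', f(35,66,116),f(710,67,116))
print('bottle caps top', px2w('top',(190+91/3.2,115+314/3.2),95))
print(camera_info('wrist')['T_tool_cam'])
E
```

```text
front [ 456.  -243.3  116. ] [ 456.8 -127.2  116. ] [457.8 -11.3 116. ]
clamp [ 542.1 -205.7  116. ] [ 542.4 -127.7  116. ] [542.7 -45.2 116. ]
cknob [ 562.2 -126.9  155. ] tknob [ 405.2 -127.   134. ]
bar ends [ 449.8 -270.6  116. ] [451.6  18.  116. ]
bottle caps top [574.88588976 357.67723546  95.        ]
[[ 1.15350065e-03 -2.82208174e-01  9.59352498e-01 -1.42068692e+02]
 [ 8.68481936e-04 -9.59352492e-01 -2.82209217e-01  7.25584616e+01]
 [ 9.99998958e-01  1.15870883e-03 -8.61521020e-04  4.72389790e-01]
 [ 0.00000000e+00  0.00000000e+00  0.00000000e+00  1.00000000e+00]]
```

```bash
python3 - <<'E'
from h import *
i=camera_info('wrist'); T=np.eye(4); T[:3,:3]=R.from_rotvec([-1.216,1.206,1.19]).as_matrix(); T[:3,3]=[416.5,-128.9,327.3]
c=(i['mtx'],T@np.array(i['T_tool_cam']))
f=lambda u,v,z: px2w('wrist',(170+u/2.5,180+v/2.5),z,c).round(1)
print('front',f(100,79.5,116),f(370,80,116),f(640,81,116))
print('clamp',f(200,257,116),f(370,257,116),f(550,257,116))
print('cknob',f(372,347,155),'tknob',px2w('wrist',(318,168),134,c).round(1))
s=observe();print(s['position'],s['joint_positions'])
E
```

```text
front [ 464.5 -248.5  116. ] [ 465.1 -129.7  116. ] [466.  -11.4 116. ]
clamp [ 553.  -210.1  116. ] [ 553.2 -130.1  116. ] [553.3 -45.7 116. ]
cknob [ 573.9 -129.2  155. ] tknob [ 412.2 -129.3  134. ]
[ 413.03244897 -127.5296854   320.19205285] [-4.00389762e-01 -1.59666811e-01  1.95455260e+00  1.53452170e-04
  1.34206795e+00 -1.96463357e+00]
```

```bash
cat >> h.py <<'E'
def caps():
    im=read_camera('top'); g=im.max(2); m=np.zeros(g.shape,np.uint8); m[195:285,190:285]=(g[195:285,190:285]<62)
    n,l,st,ce=cv2.connectedComponentsWithStats(m); 
    for i in range(1,n):
        if st[i,4]>40: print(st[i,4],ce[i].round(1),px2w('top',ce[i],95)[:2].round(0))
E
python3 -m creep '[[[1,0,-1.4,4,0.12],[1,0,-1.4,8,0.24],[1,0,-1.4,12,0.36],[1,0,-1.4,16,0.48],[1,0,-1.4,20,0.6],[1,0,-1.4,24,0.72],[1,0,-1.4,28,0.84],[1,0,-1.4,31,0.9]]]' && python3 -m creep '[[[1,0,0,0,0.12],[1,0,0,0,0.24],[1,0,0,0,0.36],[1,0,0,0,0.48],[1,0,0,0,0.6],[1,0,0,0,0.67],[1,0,0,0,0.67]]]'
python3 - <<'E'
from h import *
caps(); s=observe(); print(s['position'],R.from_rotvec(s['eef_rot']).as_matrix().round(3)); print(rel([427,225,150]))
E
```

```text
time_s: 12.9
position: [426.4, 149.4, 315.3]
eef_rot: [-0.571, 1.499, 0.572]
ft_force: [1.1, -0.0, -0.1]
finger_gap: 85.5
time_s: 13.48
position: [426.7, 147.8, 315.3]
eef_rot: [-0.051, 1.576, 0.05]
ft_force: [0.2, -0.1, 0.5]
finger_gap: 85.9
141 [218.4 212.9] [576. 358.]
134 [259.7 214.9] [578. 223.]
821 [255.2 258.2] [437. 224.]
78 [282.6 238. ] [507. 143.]
156 [214.5 256.3] [435. 355.]
[426.92246851 147.82267496 315.68926648] [[-0.005 -0.067  0.998]
 [-0.001  0.998  0.067]
 [-1.    -0.001 -0.005]]
[16.56  7.71  0.6 ]
```

```bash
python3 -m creep '[[[1,0,4,0.3,0.06],[1,0,7.7,0.6,0.06],[1,4,7.7,0.6,0.06],[1,8,7.7,0.6,0.06],[1,12,7.7,0.6,0.06],[1,14,7.7,0.6,0.06],[1,14,7.7,0.6,0.06]]]'
python3 - <<'E'
from h import *
save('wrist','w6.png'); print(w2px('wrist',(427,225,98)));print(rel([427,225,71]))
E
```

```text
time_s: 14.12
position: [423.5, 223.1, 171.2]
eef_rot: [-0.01, 1.585, 0.001]
ft_force: [-0.8, -1.1, 0.1]
finger_gap: 85.1
[320.80016975 209.08360306]
[10.34  0.13  0.19]
```

View pics/w6.png

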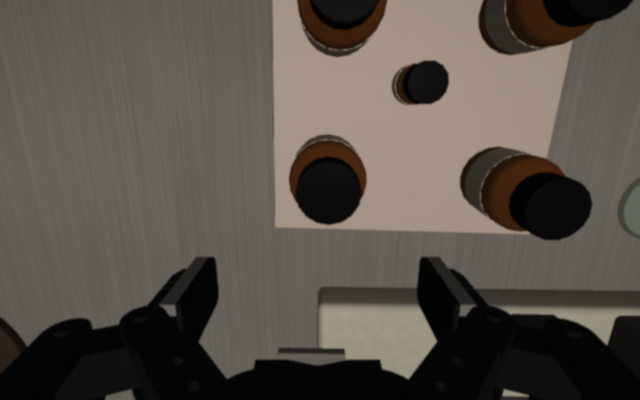

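Nearest cap top centre is at (328,191), against a predicted (321,209), so I correct the position; b2's cap is at (557,207).

```bash
python3 - <<'E'
from h import *
p=px2w('wrist',(328,191),98); print(p, px2w('wrist',(557,207),98)); print(rel([p[0],p[1],71]))
E
```

```text
[431.6548     237.71043363  98.        ] [585.30519914 228.15123071  98.        ]
[10.33  1.4   0.66]
```

```bash
cat >> h.py <<'E'
def wcap(lo=(240,60),hi=(420,260),z=98,th=30):
    c=camT('wrist'); im=read_camera('wrist').max(2); m=(im<th).astype(np.uint8); k=np.zeros_like(m); k[lo[1]:hi[1],lo[0]:hi[0]]=1; m=cv2.morphologyEx(m*k,cv2.MORPH_OPEN,np.ones((7,7)))
    n,l,st,ce=cv2.connectedComponentsWithStats(m)
    for i in range(1,n):
        if st[i,4]>300:
            p=px2w('wrist',(st[i,0]+st[i,2]/2,st[i,1]+st[i,3]/2),z,c); print('blob',st[i].tolist(),p.round(1),'rel',rel([p[0],p[1],z-27]))
E
python3 - <<'E'
from h import *
print(observe()['position']); wcap()
E
```

```text
[426.00463034 224.00566055 174.44497839]
blob [397, 66, 23, 38, 741] [479.4 304.9  98. ] rel [10.58  7.98  5.19]
blob [292, 158, 64, 65, 3237] [429. 238.  98.] rel [10.6   1.33  0.11]
```

```bash
python3 -m creep '[[[1,2,1,0.2,0],[1,5,1,0.2,0],[1,6,1,0.2,0],[1,6,1,0.2,0],[1,6,1,0.2,0],[1,6,1,0.2,0]]]'
python3 - <<'E'
from h import *
print(observe()['position']); wcap(lo=(220,60),hi=(430,330)); save('wrist','w7.png')
E
```

```text
time_s: 14.72
position: [432.8, 235.8, 120.2]
eef_rot: [-0.003, 1.568, 0.005]
ft_force: [-0.1, -0.2, -0.8]
finger_gap: 85.8
[432.81024124 235.82723985 120.17046173]
blob [401, 78, 29, 48, 1138] [477.4 307.3  98. ] rel [4.96 7.11 4.47]
blob [272, 195, 79, 84, 5340] [429.1 239.5  98. ] rel [ 4.93  0.35 -0.39]
blob [418, 259, 12, 54, 567] [490.5 211.   98. ] rel [ 4.95 -2.53  5.73]
```

View pics/w7.png

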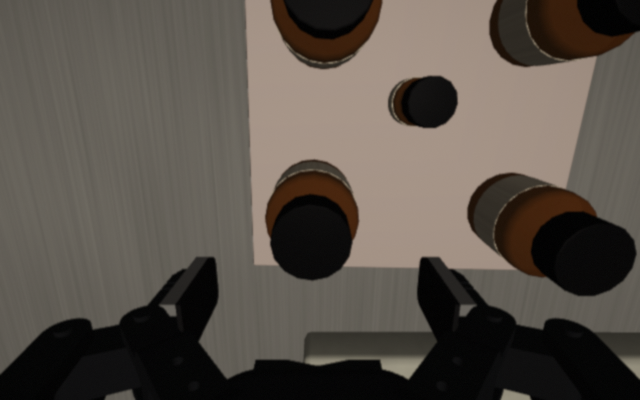

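Cap top centre at (312,240), consistent with the blob measurement of (429,238). Grip it.

```bash
python3 -m creep '[[[1,2,0.2,-0.3,0],[1,4,0.2,-0.3,0],[1,4.9,0.2,-0.3,0],[1,4.9,0.2,-0.3,0]]]' && python3 -m creep '[[[0.4,0,0,0,0],[0.4,0,0,0,0],[0.4,0,0,0,0],[0.4,0,0,0,0],[0.4,0,0,0,0],[0.4,0,0,0,0]]]' 40 && python3 -m creep '[[[0.4,-3,0,0,0],[0.4,-6,0,0,0],[0.4,-10,0,0,0],[0.4,-14,0,0,0],[0.4,-18,0,0,0],[0.4,-20,0,0,0],[0.4,-20,0,0,0]]]'
python3 - <<'E'
from h import *
s=observe(); print(s['position'],R.from_rotvec(s['eef_rot']).as_matrix().round(3)); print(rel([500,-235,270]))
c=camT('wrist'); im=read_camera('wrist'); np.save('pics/carry.npy',im)
E
```

```text
time_s: 15.15
position: [426.8, 236.6, 67.9]
eef_rot: [-0.005, 1.574, 0.003]
ft_force: [-0.3, -0.2, 0.6]
finger_gap: 85.1
time_s: 15.65
position: [429.5, 237.8, 70.6]
eef_rot: [-0.003, 1.568, 0.005]
ft_force: [0.0, -0.6, 5.8]
finger_gap: 42.7
time_s: 16.23
position: [431.6, 238.9, 275.4]
eef_rot: [-0.0, 1.56, 0.008]
ft_force: [1.1, 0.2, -0.8]
finger_gap: 42.8
[431.60796761 238.87078384 275.43483432] [[ 0.011 -0.005  1.   ]
 [ 0.005  1.     0.005]
 [-1.     0.005  0.011]]
[  0.38 -47.43   6.58]
```

```bash
python3 -m creep '[[[0.4,0,-3,1,0],[0.4,0,-7,2,0],[0.4,0,-11,3,0],[0.4,0,-15,4,0],[0.4,0,-19,5,0],[0.4,0,-23,6,0],[0.4,0,-27,6.7,0],[0.4,0,-31,6.7,0]]]' && python3 -m creep '[[[0.4,0,-4,0,0],[0.4,0,-8,0,0],[0.4,0,-12,0,0],[0.4,0,-15,0,0],[0.4,0,-16.4,0,0],[0.4,0,-16.4,0,0],[0.4,0,-16.4,0,0]]]'
python3 - <<'E'
from h import *
s=observe(); print(s['position'],R.from_rotvec(s['eef_rot']).as_matrix().round(3)); print(rel([499,-235,134]))
E
```

```text
time_s: 16.95
position: [495.8, -74.1, 265.9]
eef_rot: [-0.003, 1.575, 0.005]
ft_force: [0.7, -0.0, -2.0]
finger_gap: 43.0
time_s: 17.53
position: [496.3, -235.6, 266.5]
eef_rot: [0.0, 1.575, 0.006]
ft_force: [-0.7, 0.4, -1.6]
finger_gap: 42.7
[ 496.32400863 -235.59946788  266.53233538] [[-0.004 -0.004  1.   ]
 [ 0.004  1.     0.004]
 [-1.     0.004 -0.004]]
[1.325e+01 1.000e-02 3.200e-01]
```

```bash
python3 -m creep '[[[0.4,3,0,0.3,0],[0.4,7,0,0.3,0],[0.4,10,0,0.3,0],[0.4,12,0,0.3,0],[0.4,12.6,0,0.3,0],[0.4,12.6,0,0.3,0],[0.4,12.6,0,0.3,0]]]';  python3 -m creep '[[[0.4,0.2,0,0,0],[0.4,0.2,0,0,0]]]'; python3 -m creep '[[[0.4,0.2,0,0,0],[0.4,0.2,0,0,0]]]'; python3 -m creep '[[[0.4,0.2,0,0,0],[0.4,0.2,0,0,0]]]'
```

```text
time_s: 18.12
position: [501.0, -235.2, 143.5]
eef_rot: [-0.005, 1.571, 0.006]
ft_force: [1.1, 0.6, -1.2]
finger_gap: 42.7
time_s: 18.28
position: [501.9, -236.6, 142.8]
eef_rot: [-0.006, 1.568, 0.003]
ft_force: [-0.6, -1.3, -2.2]
finger_gap: 42.7
time_s: 18.45
position: [501.1, -236.6, 140.0]
eef_rot: [-0.005, 1.57, 0.004]
ft_force: [0.8, -0.6, -1.5]
finger_gap: 42.9
time_s: 18.62
position: [500.6, -236.4, 137.2]
eef_rot: [-0.004, 1.571, 0.004]
ft_force: [0.4, -0.5, -2.0]
finger_gap: 42.8
```

```bash
for i in 1; do python3 -m creep '[[[0.4,0.2,0,0,0],[0.4,0.2,0,0,0]]]'; python3 -m creep '[[[0.4,0.15,0,0,0],[0.4,0.15,0,0,0]]]'; python3 -m creep '[[[0.4,0.15,0,0,0],[0.4,0.15,0,0,0],[0.4,0.15,0,0,0]]]'; done
```

```text
time_s: 18.78
position: [500.4, -236.3, 134.8]
eef_rot: [-0.004, 1.571, 0.004]
ft_force: [0.2, 0.9, -2.0]
finger_gap: 42.9
time_s: 18.95
position: [500.5, -236.2, 133.3]
eef_rot: [-0.004, 1.571, 0.004]
ft_force: [-0.3, 0.1, -1.2]
finger_gap: 43.0
time_s: 19.2
position: [500.9, -236.5, 132.6]
eef_rot: [-0.004, 1.57, 0.004]
ft_force: [-0.6, 0.0, 1.3]
finger_gap: 43.1
```

```bash
python3 -m creep '[[[0.7,0,0,0,0],[1,0,0,0,0],[1,0,0,0,0],[1,0,0,0,0],[1,0,0,0,0]]]' && python3 -m creep '[[[1,-3,0,0,0],[1,-6,0,0,0],[1,-10,0,0,0],[1,-13,0,0,0],[1,-13,4,0,0],[1,-13,8,0,0],[1,-13,12,0,0],[1,-13,16,0,0]]]' && python3 -m creep '[[[1,0,4,1,0],[1,0,8,2,0],[1,0,12,3,0],[1,0,16,4,0],[1,0,20,5,0],[1,0,24,6,0],[1,0,28,7,0],[1,0,29.5,8,0]]]' && python3 -m creep '[[[1,4,0,0,0],[1,8,0,0,0],[1,10,0,0,0],[1,10,0,0,0],[1,10,0,0,0]]]'
python3 - <<'E'
from h import *
s=observe(); print(s['position'],R.from_rotvec(s['eef_rot']).as_matrix().round(3)); wcap(lo=(225,40),hi=(425,290)); caps()
E
```

```text
time_s: 19.62
position: [500.8, -236.4, 132.2]
eef_rot: [-0.004, 1.571, 0.004]
ft_force: [0.4, 0.6, 0.5]
finger_gap: 85.2
time_s: 20.28
position: [499.7, -75.1, 262.6]
eef_rot: [-0.003, 1.57, 0.003]
ft_force: [0.3, 0.3, 1.4]
finger_gap: 85.9
time_s: 20.95
position: [578.1, 224.4, 262.2]
eef_rot: [-0.005, 1.571, 0.009]
ft_force: [0.4, 0.4, 0.3]
finger_gap: 85.4
time_s: 21.37
position: [577.2, 218.8, 160.7]
eef_rot: [-0.005, 1.574, 0.003]
ft_force: [0.4, 0.8, 0.3]
finger_gap: 85.5
[577.16541797 218.82670473 160.68032104] [[-0.003 -0.005  1.   ]
 [-0.001  1.     0.005]
 [-1.    -0.001 -0.003]]
blob [292, 168, 67, 69, 3639] [581.3 228.9  98. ] rel [9.2  0.96 0.23]
476 [244.7 204.6] [609. 275.]
47 [214.6 213.5] [573. 370.]
705 [263.3 257.2] [442. 199.]
396 [220.8 255.2] [440. 335.]
```

```bash
python3 -m creep '[[[1,3,0.8,0.3,0],[1,6,0.8,0.3,0],[1,8,0.8,0.3,0],[1,9,0.8,0.3,0],[1,9,0.8,0.3,0],[1,9,0.8,0.3,0]]]' && python3 -m creep '[[[0.4,0,0,0,0],[0.4,0,0,0,0],[0.4,0,0,0,0],[0.4,0,0,0,0],[0.4,0,0,0,0],[0.4,0,0,0,0]]]' 40 && python3 -m creep '[[[0.4,-3,0,0,0],[0.4,-6,0,0,0],[0.4,-10,0,0,0],[0.4,-14,0,0,0],[0.4,-18,0,0,0],[0.4,-20,0,0,0],[0.4,-20,0,0,0]]]'
python3 - <<'E'
from h import *
s=observe(); print(s['position'],R.from_rotvec(s['eef_rot']).as_matrix().round(3)); print(rel([500,-165,270]))
E
```

```text
time_s: 21.97
position: [582.8, 227.4, 74.0]
eef_rot: [-0.003, 1.568, 0.005]
ft_force: [-0.1, 0.4, 0.4]
finger_gap: 85.2
time_s: 22.47
position: [582.4, 227.5, 74.1]
eef_rot: [-0.004, 1.568, 0.005]
ft_force: [-1.2, -0.9, 6.2]
finger_gap: 43.0
time_s: 23.05
position: [584.9, 228.3, 279.7]
eef_rot: [-0.001, 1.558, 0.007]
ft_force: [0.8, -0.2, -1.3]
finger_gap: 42.9
[584.88733314 228.27740845 279.65528511] [[ 0.012 -0.005  1.   ]
 [ 0.004  1.     0.005]
 [-1.     0.004  0.012]]
[  0.71 -39.28  -8.71]
```

```bash
python3 -m creep '[[[0.4,0,-3,-2,0],[0.4,0,-7,-4,0],[0.4,0,-11,-6,0],[0.4,0,-15,-8,0],[0.4,0,-19,-8.3,0],[0.4,0,-23,-8.3,0],[0.4,0,-27,-8.3,0],[0.4,0,-31,-8.3,0]]]' && python3 -m creep '[[[0.4,0,-4,0,0],[0.4,0,-7,0,0],[0.4,0,-8.3,0,0],[0.4,0,-8.3,0,0],[0.4,0,-8.3,0,0]]]'
python3 - <<'E'
from h import *
s=observe(); print(s['position']); print(rel([499.5,-166,144]))
E
```

```text
time_s: 23.72
position: [497.9, -82.7, 270.0]
eef_rot: [-0.004, 1.574, 0.005]
ft_force: [1.0, -0.1, -2.2]
finger_gap: 42.7
time_s: 24.13
position: [499.3, -163.9, 270.4]
eef_rot: [-0.001, 1.574, 0.005]
ft_force: [0.3, 0.5, -1.8]
finger_gap: 42.3
[ 499.28482215 -163.85511904  270.38581003]
[12.64 -0.25  0.06]
```

```bash
python3 -m creep '[[[0.4,3,-0.1,0,0],[0.4,7,-0.1,0,0],[0.4,10,-0.1,0,0],[0.4,12,-0.1,0,0],[0.4,12.6,-0.1,0,0],[0.4,12.6,-0.1,0,0],[0.4,12.6,-0.1,0,0]]]'; for i in 1; do  python3 -m creep '[[[0.4,0.2,0,0,0],[0.4,0.3,0,0,0],[0.4,0.3,0,0,0]]]';python3 -m creep '[[[0.4,0.2,0,0,0],[0.4,0.2,0,0,0],[0.4,0.2,0,0,0]]]';python3 -m creep '[[[0.4,0.2,0,0,0],[0.4,0.2,0,0,0],[0.4,0.2,0,0,0]]]'; done
```

```text
time_s: 24.72
position: [500.4, -164.2, 146.5]
eef_rot: [-0.005, 1.572, 0.006]
ft_force: [-0.2, 0.5, -2.0]
finger_gap: 42.6
time_s: 24.97
position: [501.0, -165.5, 144.3]
eef_rot: [-0.005, 1.569, 0.004]
ft_force: [-0.2, 0.5, -2.3]
finger_gap: 42.8
time_s: 25.22
position: [500.3, -165.5, 141.3]
eef_rot: [-0.004, 1.571, 0.004]
ft_force: [-0.8, 0.3, -1.7]
finger_gap: 42.8
time_s: 25.47
position: [500.1, -165.3, 139.0]
eef_rot: [-0.004, 1.571, 0.004]
ft_force: [-0.3, 0.2, -2.2]
finger_gap: 43.1
```

```bash
for i in 1; do  python3 -m creep '[[[0.4,0.2,0,0,0],[0.4,0.2,0,0,0],[0.4,0.2,0,0,0]]]';python3 -m creep '[[[0.4,0.15,0,0,0],[0.4,0.15,0,0,0],[0.4,0.15,0,0,0]]]';python3 -m creep '[[[0.4,0.1,0,0,0],[0.4,0.1,0,0,0],[0.4,0.1,0,0,0]]]'; done
```

```text
time_s: 25.72
position: [500.2, -165.3, 137.0]
eef_rot: [-0.004, 1.571, 0.004]
ft_force: [-0.2, -0.6, -2.1]
finger_gap: 42.5
time_s: 25.97
position: [500.6, -165.5, 136.1]
eef_rot: [-0.004, 1.57, 0.004]
ft_force: [-0.6, 1.0, 1.9]
finger_gap: 42.5
time_s: 26.22
position: [500.9, -165.6, 136.0]
eef_rot: [-0.005, 1.57, 0.004]
ft_force: [-2.6, 1.1, 6.1]
finger_gap: 42.5
```

```bash
python3 -m creep '[[[0.7,0,0,0,0],[1,0,0,0,0],[1,0,0,0,0],[1,0,0,0,0],[1,0,0,0,0]]]' && python3 -m creep '[[[1,-3,0,0,0],[1,-6,0,0,0],[1,-10,0,0,0],[1,-13,0,0,0],[1,-13,4,-1,0],[1,-13,8,-2,0],[1,-13,12,-3,0],[1,-13,16,-4,0]]]' && python3 -m creep '[[[1,0,4,-1,0],[1,0,8,-2,0],[1,0,12,-2.5,0],[1,0,16,-2.5,0],[1,0,20,-2.5,0],[1,0,24,-2.5,0],[1,0,28,-2.5,0],[1,0,32,-2.5,0]]]' && python3 -m creep '[[[1,2,4,0,0],[1,6,4,0,0],[1,9,4,0,0],[1,10,4,0,0],[1,10,4,0,0],[1,10,4,0,0]]]'
python3 - <<'E'
from h import *
s=observe(); print(s['position'],R.from_rotvec(s['eef_rot']).as_matrix().round(3)); wcap(lo=(225,40),hi=(425,290)); caps()
E
```

```text
time_s: 26.63
position: [500.3, -165.3, 134.5]
eef_rot: [-0.004, 1.571, 0.004]
ft_force: [-0.2, -0.1, 0.7]
finger_gap: 85.4
time_s: 27.3
position: [458.9, -4.4, 264.9]
eef_rot: [-0.003, 1.57, 0.003]
ft_force: [1.2, 1.7, 0.5]
finger_gap: 85.4
time_s: 27.97
position: [432.3, 316.4, 264.7]
eef_rot: [-0.004, 1.57, 0.005]
ft_force: [1.2, -0.6, 0.6]
finger_gap: 85.3
time_s: 28.47
position: [432.8, 354.1, 164.9]
eef_rot: [-0.004, 1.571, 0.004]
ft_force: [0.6, 1.2, 1.0]
finger_gap: 85.3
[432.8036517  354.09329041 164.88020013] [[-0.    -0.005  1.   ]
 [-0.     1.     0.005]
 [-1.    -0.    -0.   ]]
blob [292, 170, 65, 67, 3454] [436.7 362.2  98. ] rel [9.54 0.74 0.26]
blob [380, 231, 37, 39, 1122] [486.7 329.5  98. ] rel [ 9.54 -2.55  5.25]
142 [218.5 212.8] [576. 358.]
482 [205.9 244.5] [471. 386.]
52 [234.7 239.7] [492. 296.]
293 [202.  265.9] [402. 391.]
```

```bash
python3 -m creep '[[[1,3,0.6,0.3,0],[1,6,0.6,0.3,0],[1,8,0.6,0.3,0],[1,9.2,0.6,0.3,0],[1,9.2,0.6,0.3,0],[1,9.2,0.6,0.3,0]]]' && python3 -m creep '[[[0.4,0,0,0,0],[0.4,0,0,0,0],[0.4,0,0,0,0],[0.4,0,0,0,0],[0.4,0,0,0,0],[0.4,0,0,0,0]]]' 40 && python3 -m creep '[[[0.4,-3,0,0,0],[0.4,-6,0,0,0],[0.4,-10,0,0,0],[0.4,-14,0,0,0],[0.4,-18,0,0,0],[0.4,-20,0,0,0],[0.4,-20,0,0,0]]]'
python3 - <<'E'
from h import *
s=observe(); print(s['position'],R.from_rotvec(s['eef_rot']).as_matrix().round(3)); print(rel([500,-95,270]))
E
```

```text
time_s: 29.07
position: [436.6, 360.7, 74.0]
eef_rot: [-0.003, 1.569, 0.005]
ft_force: [0.1, 0.2, -1.0]
finger_gap: 85.4
time_s: 29.57
position: [436.8, 361.1, 74.4]
eef_rot: [-0.003, 1.568, 0.005]
ft_force: [0.9, -0.0, 6.7]
finger_gap: 42.8
time_s: 30.15
position: [438.5, 362.6, 279.6]
eef_rot: [0.001, 1.561, 0.01]
ft_force: [0.3, 1.1, -0.9]
finger_gap: 42.5
[438.54591874 362.55717612 279.55906895] [[ 0.01  -0.005  1.   ]
 [ 0.007  1.     0.005]
 [-1.     0.007  0.01 ]]
[  0.69 -45.79   5.89]
```

```bash
python3 -m creep '[[[0.4,0,-3,1,0],[0.4,0,-7,2,0],[0.4,0,-11,3,0],[0.4,0,-15,4,0],[0.4,0,-19,5,0],[0.4,0,-23,6,0],[0.4,0,-27,6.4,0],[0.4,0,-31,6.4,0]]]' && python3 -m creep '[[[0.4,0,-4,0,0],[0.4,0,-8,0,0],[0.4,0,-12,0,0],[0.4,0,-14,0,0],[0.4,0,-14.6,0,0],[0.4,0,-14.6,0,0],[0.4,0,-14.6,0,0]]]'
python3 - <<'E'
from h import *
s=observe(); print(s['position']); print(rel([500,-95,146]))
E
```

```text
time_s: 30.82
position: [500.4, 48.6, 270.4]
eef_rot: [-0.004, 1.574, 0.004]
ft_force: [-0.5, -0.4, -0.6]
finger_gap: 42.5
time_s: 31.4
position: [501.1, -94.5, 271.2]
eef_rot: [-0.002, 1.573, 0.005]
ft_force: [-0.1, 0.2, -1.6]
finger_gap: 42.9
[501.08275418 -94.52008545 271.15595428]
[12.52 -0.07 -0.08]
```

```bash
python3 -m creep '[[[0.4,3,0,-0.1,0],[0.4,7,0,-0.1,0],[0.4,10,0,-0.1,0],[0.4,12,0,-0.1,0],[0.4,13,0,-0.1,0],[0.4,13,0,-0.1,0],[0.4,13,0,-0.1,0]]]'; for i in 1; do  python3 -m creep '[[[0.4,0.2,0,0,0],[0.4,0.2,0,0,0],[0.4,0.2,0,0,0]]]';python3 -m creep '[[[0.4,0.2,0,0,0],[0.4,0.2,0,0,0],[0.4,0.2,0,0,0]]]';python3 -m creep '[[[0.4,0.2,0,0,0],[0.4,0.2,0,0,0],[0.4,0.2,0,0,0]]]'; done
```

```text
time_s: 31.98
position: [501.1, -94.2, 142.8]
eef_rot: [-0.005, 1.571, 0.006]
ft_force: [-0.8, 0.3, -0.8]
finger_gap: 42.5
time_s: 32.23
position: [502.2, -95.5, 142.2]
eef_rot: [-0.005, 1.568, 0.004]
ft_force: [-0.2, 0.5, -1.9]
finger_gap: 43.0
time_s: 32.48
position: [501.0, -95.5, 138.9]
eef_rot: [-0.004, 1.57, 0.004]
ft_force: [-0.5, -0.6, -2.0]
finger_gap: 42.4
time_s: 32.73
position: [500.8, -95.3, 136.5]
eef_rot: [-0.004, 1.571, 0.004]
ft_force: [0.8, -0.3, -1.3]
finger_gap: 43.0
```

```bash
python3 -m creep '[[[0.4,0.1,0,0,0],[0.4,0.1,0,0,0],[0.4,0.1,0,0,0]]]' && python3 -m creep '[[[0.7,0,0,0,0],[1,0,0,0,0],[1,0,0,0,0],[1,0,0,0,0],[1,0,0,0,0]]]' && python3 -m creep '[[[1,-3,0,0,0],[1,-6,0,0,0],[1,-10,0,0,0],[1,-13,0,0,0],[1,-13,4,1,0],[1,-13,8,2,0],[1,-13,12,3,0],[1,-13,16,4,0]]]' && python3 -m creep '[[[1,0,4,1,0],[1,0,8,2,0],[1,0,12,3,0],[1,0,16,4,0],[1,0,20,4,0],[1,0,24,4,0],[1,0,28,4,0],[1,0,29.5,4,0]]]' && python3 -m creep '[[[1,4,0,0,0],[1,8,0,0,0],[1,10,0,0,0],[1,10,0,0,0],[1,10,0,0,0],[1,10,0,0,0]]]'
python3 - <<'E'
from h import *
s=observe(); print(s['position'],R.from_rotvec(s['eef_rot']).as_matrix().round(3)); wcap(lo=(225,40),hi=(425,290)); caps()
E
```

```text
time_s: 32.98
position: [501.1, -95.5, 136.3]
eef_rot: [-0.004, 1.571, 0.004]
ft_force: [-1.8, -0.7, 4.3]
finger_gap: 42.6
time_s: 33.4
position: [501.0, -95.3, 135.6]
eef_rot: [-0.004, 1.571, 0.004]
ft_force: [1.1, 0.3, 0.3]
finger_gap: 85.5
time_s: 34.07
position: [540.5, 66.2, 266.2]
eef_rot: [-0.003, 1.569, 0.003]
ft_force: [1.0, 0.7, -0.8]
finger_gap: 85.5
time_s: 34.73
position: [577.6, 365.5, 265.2]
eef_rot: [-0.005, 1.571, 0.009]
ft_force: [0.1, 0.9, -0.5]
finger_gap: 85.1
time_s: 35.23
position: [580.0, 360.4, 167.6]
eef_rot: [-0.003, 1.568, 0.005]
ft_force: [-0.7, 0.7, 0.4]
finger_gap: 85.7
[579.98807241 360.35739418 167.58972392] [[ 0.003 -0.005  1.   ]
 [ 0.001  1.     0.005]
 [-1.     0.001  0.003]]
blob [285, 175, 64, 66, 3362] [579.2 364.7  98. ] rel [ 9.77  0.38 -0.18]
blob [225, 238, 15, 32, 392] [521.9 331.5  98. ] rel [ 9.73 -2.91 -5.93]
118 [195.8 200.4] [612. 436.]
1202 [214.6 247.4] [463. 357.]
48 [198.5 208.8] [585. 424.]
44 [203.4 221.8] [543. 403.]
52 [234.7 239.7] [492. 296.]
```

```bash
python3 -m creep '[[[1,3,0.3,-0.1,0],[1,6,0.3,-0.1,0],[1,8,0.3,-0.1,0],[1,9.3,0.3,-0.1,0],[1,9.3,0.3,-0.1,0],[1,9.3,0.3,-0.1,0]]]' && python3 -m creep '[[[0.4,0,0,0,0],[0.4,0,0,0,0],[0.4,0,0,0,0],[0.4,0,0,0,0],[0.4,0,0,0,0],[0.4,0,0,0,0]]]' 40 && python3 -m creep '[[[0.4,-3,0,0,0],[0.4,-6,0,0,0],[0.4,-10,0,0,0],[0.4,-14,0,0,0],[0.4,-18,0,0,0],[0.4,-20,0,0,0],[0.4,-20,0,0,0],[0.4,-20,0,0,0]]]'
python3 - <<'E'
from h import *
s=observe(); print(s['position'],R.from_rotvec(s['eef_rot']).as_matrix().round(3)); print(rel([500,-25,270]))
E
```

```text
time_s: 35.83
position: [578.3, 363.3, 73.7]
eef_rot: [-0.004, 1.57, 0.004]
ft_force: [1.6, 0.4, -0.4]
finger_gap: 85.2
time_s: 36.33
position: [578.9, 363.8, 74.8]
eef_rot: [-0.003, 1.568, 0.005]
ft_force: [0.5, -0.2, 5.9]
finger_gap: 42.8
time_s: 37.0
position: [578.0, 363.4, 274.2]
eef_rot: [-0.003, 1.568, 0.005]
ft_force: [-0.6, -0.0, -3.3]
finger_gap: 42.5
[578.03684082 363.35077237 274.15294782] [[ 0.003 -0.005  1.   ]
 [ 0.001  1.     0.005]
 [-1.     0.001  0.003]]
[  0.34 -38.79  -8.01]
```

```bash
python3 -m creep '[[[0.4,0,-3,-2,0],[0.4,0,-7,-4,0],[0.4,0,-11,-6,0],[0.4,0,-15,-7.8,0],[0.4,0,-19,-7.8,0],[0.4,0,-23,-7.8,0],[0.4,0,-27,-7.8,0],[0.4,0,-31,-7.8,0]]]' && python3 -m creep '[[[0.4,0,-4,0,0],[0.4,0,-7,0,0],[0.4,0,-7.8,0,0],[0.4,0,-7.8,0,0],[0.4,0,-7.8,0,0],[0.4,0,-7.8,0,0]]]'
python3 - <<'E'
from h import *
s=observe(); print(s['position']); print(rel([500,-25,145]))
save('wrist','w8.png')
E
```

```text
time_s: 37.67
position: [498.3, 52.0, 269.2]
eef_rot: [-0.005, 1.577, 0.005]
ft_force: [0.8, 0.0, -1.8]
finger_gap: 42.9
time_s: 38.17
position: [500.7, -23.1, 271.2]
eef_rot: [-0.004, 1.574, 0.006]
ft_force: [0.2, -0.3, -1.6]
finger_gap: 42.7
[500.7151855  -23.07041841 271.1569567 ]
[12.62 -0.21 -0.04]
```

View pics/w8.png

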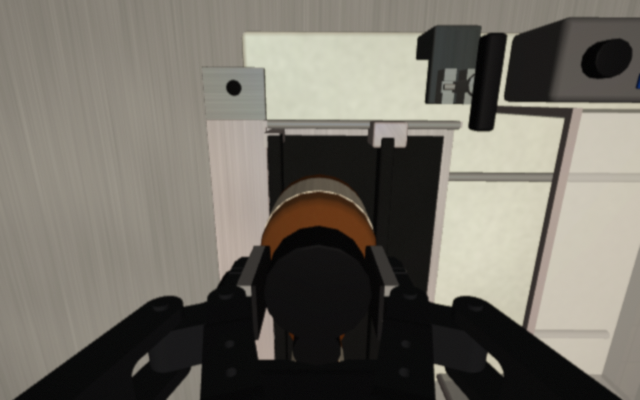

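The bottle hangs upright at (318,280) over the gap between front bar (u≈275) and clamp bar (u≈385); the slot is free.

```bash
python3 -m creep '[[[0.4,3,-0.1,0,0],[0.4,7,-0.1,0,0],[0.4,10,-0.1,0,0],[0.4,12,-0.1,0,0],[0.4,13,-0.1,0,0],[0.4,13,-0.1,0,0],[0.4,13,-0.1,0,0]]]'; for i in 1; do  python3 -m creep '[[[0.4,0.2,0,0,0],[0.4,0.2,0,0,0],[0.4,0.2,0,0,0]]]';python3 -m creep '[[[0.4,0.2,0,0,0],[0.4,0.2,0,0,0],[0.4,0.2,0,0,0]]]';python3 -m creep '[[[0.4,0.2,0,0,0],[0.4,0.2,0,0,0],[0.4,0.2,0,0,0]]]'; done
```

```text
time_s: 38.8
position: [502.0, -24.5, 142.9]
eef_rot: [-0.005, 1.571, 0.005]
ft_force: [0.4, 0.5, -1.5]
finger_gap: 42.9
time_s: 39.05
position: [502.9, -25.4, 142.3]
eef_rot: [-0.004, 1.568, 0.004]
ft_force: [-0.0, 0.6, -1.8]
finger_gap: 42.8
time_s: 39.3
position: [501.6, -25.5, 138.9]
eef_rot: [-0.004, 1.57, 0.004]
ft_force: [-0.5, 0.3, -2.1]
finger_gap: 42.9
time_s: 39.55
position: [501.8, -25.4, 136.7]
eef_rot: [-0.004, 1.571, 0.004]
ft_force: [1.1, 0.9, -1.6]
finger_gap: 42.8
```

```bash
python3 -m creep '[[[0.4,0.1,0,0,0],[0.4,0.1,0,0,0],[0.4,0.1,0,0,0]]]' && python3 -m creep '[[[0.7,0,0,0,0],[1,0,0,0,0],[1,0,0,0,0],[1,0,0,0,0],[1,0,0,0,0]]]' && python3 -m creep '[[[0.8,-3,0,0,0],[0.8,-6,0,0,0],[0.8,-10,0,0,0],[0.8,-13,0,0,-0.12],[0.8,-13,-3,2,-0.24],[0.8,-13,-6,4,-0.36],[0.8,-13,-9,6,-0.48],[0.8,-13,-10.5,7.1,-0.57]]]' && python3 -m creep '[[[0.8,0,0,0,-0.12],[0.8,0,0,0,-0.24],[0.8,0,0,0,-0.36],[0.8,0,0,0,-0.48],[0.8,0,0,0,-0.6],[0.8,0,0,0,-0.72],[0.8,0,0,0,-0.84],[0.8,0,0,0,-0.94]]]' && python3 -m creep '[[[0.8,0,0,0,-0.05],[0.8,0,0,0,-0.05],[0.8,0,0,0,-0.05]]]'
python3 - <<'E'
from h import *
s=observe(); print(s['position'],R.from_rotvec(s['eef_rot']).as_matrix().round(3)); print(rel([573,-130,127]))
print(w2px('wrist',(574,-130,155)))
save('wrist','w9.png')
E
```

```text
time_s: 39.8
position: [502.0, -25.5, 136.6]
eef_rot: [-0.004, 1.57, 0.004]
ft_force: [-0.2, 0.3, 5.1]
finger_gap: 42.7
time_s: 40.22
position: [501.4, -25.3, 135.4]
eef_rot: [-0.004, 1.571, 0.004]
ft_force: [-0.5, -0.4, -0.2]
finger_gap: 85.1
time_s: 40.88
position: [575.0, -133.1, 266.2]
eef_rot: [-0.456, 1.521, 0.452]
ft_force: [0.6, 0.4, 0.3]
finger_gap: 67.9
time_s: 41.55
position: [573.0, -129.9, 265.3]
eef_rot: [-1.172, 1.233, 1.173]
ft_force: [0.4, 0.2, 1.0]
finger_gap: 68.4
time_s: 41.8
position: [573.0, -130.0, 265.4]
eef_rot: [-1.204, 1.213, 1.204]
ft_force: [-0.1, 0.6, 0.1]
finger_gap: 68.1
[ 573.0177011  -129.95147467  265.39968948] [[-0.    -1.     0.007]
 [ 0.     0.007  1.   ]
 [-1.     0.     0.   ]]
[ 1.384e+01 -0.000e+00 -1.000e-02]
[316.92380149 199.08607076]
```

View pics/w9.png

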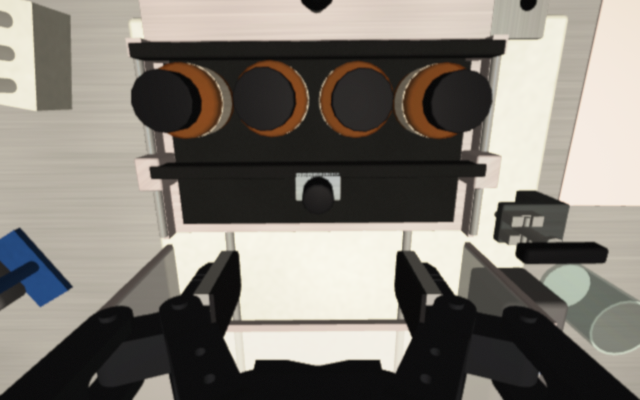

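All four bottles stand in a row between the bars (caps at (166,100), (264,98), (362,98), (458,98)); clamp knob top at (318,195), as predicted.

```bash
python3 -m creep '[[[0.8,4,0.2,0,0],[0.8,8,0.2,0,0],[0.8,11,0.2,0,0],[0.8,13,0.2,0,0],[0.8,13.7,0.2,0,0],[0.8,13.7,0.2,0,0]]]' && python3 -m creep '[[[0.2,0,0,0,0],[0.2,0,0,0,0],[0.2,0,0,0,0],[0.2,0,0,0,0],[0.2,0,0,0,0],[0.2,0,0,0,0]]]' 50 && python3 -m creep '[[[0.2,0,0.5,0,0],[0.2,0,1,0,0],[0.2,0,1.5,0,0],[0.2,0,1.8,0,0],[0.2,0,1.8,0,0]]]'
```

```text
time_s: 42.35
position: [569.3, -129.4, 126.2]
eef_rot: [-1.201, 1.215, 1.209]
ft_force: [-0.5, 0.5, 0.6]
finger_gap: 68.5
time_s: 42.85
position: [572.9, -129.7, 131.2]
eef_rot: [-1.206, 1.209, 1.202]
ft_force: [-0.2, 3.4, 6.0]
finger_gap: 24.5
time_s: 43.27
position: [554.9, -129.8, 131.2]
eef_rot: [-1.207, 1.208, 1.201]
ft_force: [0.9, 2.8, 6.9]
finger_gap: 24.6
```

```bash
for i in 1; do python3 -m creep '[[[0.2,0,0.3,0,0],[0.2,0,0.5,0,0],[0.2,0,0.5,0,0]]]'; python3 -m creep '[[[0.2,0,0.3,0,0],[0.2,0,0.3,0,0],[0.2,0,0.3,0,0]]]'; python3 -m creep '[[[0.2,0,0.2,0,0],[0.2,0,0.2,0,0],[0.2,0,0.2,0,0]]]'; done
```

```text
time_s: 43.52
position: [550.3, -129.7, 131.2]
eef_rot: [-1.208, 1.208, 1.2]
ft_force: [2.6, 3.2, 7.1]
finger_gap: 24.3
time_s: 43.77
position: [547.9, -129.8, 131.2]
eef_rot: [-1.208, 1.207, 1.199]
ft_force: [3.2, 2.6, 7.1]
finger_gap: 24.7
time_s: 44.02
position: [546.9, -129.8, 131.2]
eef_rot: [-1.209, 1.206, 1.197]
ft_force: [5.7, 4.4, 4.3]
finger_gap: 24.1
```

```bash
for i in 1; do python3 -m creep '[[[0.2,0,0.2,0,0],[0.2,0,0.2,0,0],[0.2,0,0.2,0,0]]]'; python3 -m creep '[[[0.2,0,0.2,0,0],[0.2,0,0.2,0,0],[0.2,0,0.2,0,0]]]';python3 -m creep '[[[0.2,0,0.2,0,0],[0.2,0,0.2,0,0],[0.2,0,0.2,0,0]]]'; done
```

```text
time_s: 44.27
position: [545.2, -129.8, 131.2]
eef_rot: [-1.21, 1.205, 1.197]
ft_force: [6.8, 2.8, 3.9]
finger_gap: 24.6
time_s: 44.52
position: [544.9, -129.8, 131.2]
eef_rot: [-1.212, 1.202, 1.193]
ft_force: [10.8, 3.4, 0.7]
finger_gap: 23.9
time_s: 44.77
position: [544.9, -129.8, 131.2]
eef_rot: [-1.214, 1.199, 1.189]
ft_force: [15.6, 4.5, -4.7]
finger_gap: 24.3
```

Snug (stopped at 544.9, force rising). Relieve, release and look.

```bash
python3 -m creep '[[[0.2,0,-0.3,0,0],[0.2,0,-0.4,0,0],[0.2,0,-0.4,0,0]]]' && python3 -m creep '[[[0.8,0,0,0,0],[0.8,0,0,0,0],[0.8,0,0,0,0],[0.8,0,0,0,0],[0.8,0,0,0,0]]]' && python3 -m creep '[[[0.8,-3,0,0,0],[0.8,-6,0,0,0],[0.8,-10,0,0,0],[0.8,-14,0,0,0],[0.8,-14,0,0,0],[0.8,-14,0,0,0]]]'
python3 - <<'E'
from h import *
s=observe(); print(s['position']); T=camT('wrist'); np.save('T10.npy',T[1])
save('wrist','w10.png'); 
E
```

```text
time_s: 45.02
position: [545.0, -129.8, 131.2]
eef_rot: [-1.209, 1.206, 1.198]
ft_force: [5.7, 3.5, 4.4]
finger_gap: 24.4
time_s: 45.43
position: [540.3, -129.9, 128.2]
eef_rot: [-1.204, 1.213, 1.206]
ft_force: [0.5, -0.1, -0.1]
finger_gap: 68.2
time_s: 45.93
position: [543.1, -130.7, 272.4]
eef_rot: [-1.21, 1.209, 1.199]
ft_force: [-0.2, -0.4, -0.1]
finger_gap: 68.4
[ 543.1385947  -130.66378333  272.37353207]
```

View pics/w10.png

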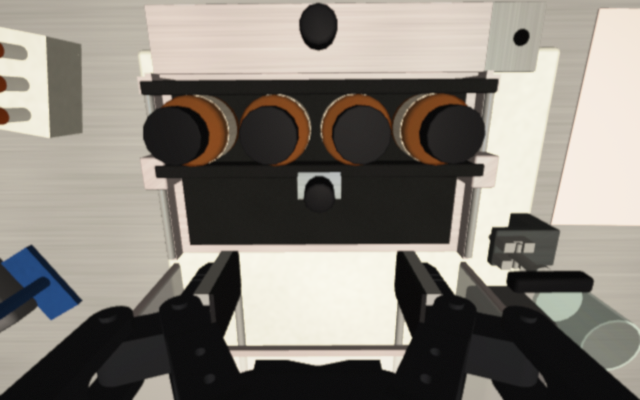

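Bars are tight on all four bottles (caps (176,135)…(456,134), clamp bar at v≈172), the pin bar still lies across. Now push the tray home.

```bash
python3 -m creep '[[[0.8,0,4,0,0],[0.8,0,8,0,0],[0.8,0,12,0,0],[0.8,0,12.8,0,0],[0.8,0,12.8,0,0],[0.8,0,12.8,0,0]]]'
python3 - <<'E'
from h import *
s=observe(); print(s['position']); print(rel([413.5,-129.5,97]), w2px('wrist',(413.5,-129.5,134))); wcap(lo=(240,60),hi=(400,240),z=134,th=60)
E
```

```text
time_s: 46.48
position: [412.9, -129.1, 267.7]
eef_rot: [-1.204, 1.212, 1.205]
ft_force: [-0.6, -0.1, 0.3]
finger_gap: 68.2
[ 412.93532263 -129.06851398  267.70145098]
[17.07 -0.06 -0.05] [316.47058278 190.8543361 ]
blob [301, 171, 32, 38, 987] [ 412.8 -129.1  134. ] rel [1.612e+01 1.200e-01 1.000e-02]
blob [240, 214, 160, 26, 4070] [ 445.9 -126.6  134. ] rel [16.13 -3.19  0.27]
```

```bash
python3 -m creep '[[[0.8,4,0,0,0],[0.8,8,0,0,0],[0.8,12,0,0,0],[0.8,15,0,0,0],[0.8,16.7,0,0,0],[0.8,16.7,0,0,0],[0.8,16.7,0,0,0]]]' && python3 -m creep '[[[0.2,0,0,0,0],[0.2,0,0,0,0],[0.2,0,0,0,0],[0.2,0,0,0,0],[0.2,0,0,0,0],[0.2,0,0,0,0]]]' 50 && python3 -m creep '[[[0.2,0,-0.5,0,0],[0.2,0,-1.5,0,0],[0.2,0,-3,0,0],[0.2,0,-4.5,0,0],[0.2,0,-6,0,0],[0.2,0,-7.5,0,0],[0.2,0,-9,0,0],[0.2,0,-10,0,0]]]' && python3 -m creep '[[[0.2,0,-1.5,0,0],[0.2,0,-3,0,0],[0.2,0,-4.5,0,0],[0.2,0,-6,0,0],[0.2,0,-7.5,0,0],[0.2,0,-8.5,0,0],[0.2,0,-9.2,0,0],[0.2,0,-9.2,0,0]]]' && python3 -m creep '[[[0.2,0,0,0,0],[0.2,0,0,0,0]]]'
```

```text
time_s: 47.12
position: [413.6, -128.9, 100.6]
eef_rot: [-1.204, 1.212, 1.208]
ft_force: [-0.1, -0.5, 0.0]
finger_gap: 68.2
time_s: 47.62
position: [414.9, -129.8, 103.5]
eef_rot: [-1.208, 1.21, 1.202]
ft_force: [0.5, -0.1, 6.3]
finger_gap: 29.0
time_s: 48.28
position: [514.9, -129.8, 103.5]
eef_rot: [-1.206, 1.211, 1.204]
ft_force: [-3.4, 1.5, 9.5]
finger_gap: 28.7
time_s: 48.95
position: [608.2, -129.7, 103.6]
eef_rot: [-1.208, 1.208, 1.201]
ft_force: [3.6, 3.2, 3.7]
finger_gap: 29.3
time_s: 49.12
position: [607.4, -129.7, 103.6]
eef_rot: [-1.208, 1.208, 1.201]
ft_force: [3.2, 4.0, 5.3]
finger_gap: 28.8
```

```bash
python3 -m creep '[[[0.2,0,-0.4,0,0],[0.2,0,-0.8,0,0],[0.2,0,-0.8,0,0],[0.2,0,-0.8,0,0]]]'; python3 -m creep '[[[0.2,0,-0.2,0,0],[0.2,0,-0.2,0,0],[0.2,0,-0.2,0,0]]]'; python3 -m creep '[[[0.2,0,-0.2,0,0],[0.2,0,-0.2,0,0],[0.2,0,-0.2,0,0]]]'
```

```text
time_s: 49.45
position: [613.8, -129.7, 103.6]
eef_rot: [-1.206, 1.21, 1.204]
ft_force: [-0.4, 3.4, 7.3]
finger_gap: 28.9
time_s: 49.7
position: [614.9, -129.7, 103.6]
eef_rot: [-1.205, 1.211, 1.205]
ft_force: [-1.9, 4.3, 9.6]
finger_gap: 28.9
time_s: 49.95
position: [614.8, -129.7, 103.6]
eef_rot: [-1.202, 1.214, 1.209]
ft_force: [-7.0, 4.9, 12.7]
finger_gap: 28.6
```

```bash
python3 -m creep '[[[0.2,0,-0.2,0,0],[0.2,0,-0.2,0,0],[0.2,0,-0.2,0,0]]]' && python3 -m creep '[[[0.8,0,0,0,0],[0.8,0,0,0,0],[0.8,0,0,0,0],[0.8,0,0,0,0],[0.8,0,0,0,0]]]' && python3 -m creep '[[[0.8,-3,0.1,0,0],[0.8,-6,0.3,0,0],[0.8,-10,0.3,0,0],[0.8,-14,0.3,0,0],[0.8,-16,0.3,4,0.12],[0.8,-16,0.3,8,0.24],[0.8,-16,0.3,12,0.36],[0.8,-16,0.3,16,0.48]]]' && python3 -m creep '[[[0.8,0,0,0,0.12],[0.8,0,0,0,0.24],[0.8,0,0,0,0.36],[0.8,0,0,0,0.48],[0.8,0,0,0,0.6],[0.8,0,0,0,0.72],[0.8,0,0,0,0.84],[0.8,0,0,0,0.96]]]' && python3 -m creep '[[[0.8,0,0,0,0.12],[0.8,0,0,0,0.12],[0.8,0,0,0,0.12],[0.8,0,0,0,0.12]]]'
python3 - <<'E'
from h import *
s=observe(); print(s['position'],R.from_rotvec(s['eef_rot']).as_matrix().round(3)); print(rel([613,60,149])); print(w2px('wrist',(613,59,172)))
save('wrist','w11.png')
im=read_camera('top')[:,:,::-1]; a=cv2.resize(im[115:285,285:440],None,fx=2.4,fy=2.4,interpolation=cv2.INTER_CUBIC)
w=cv2.imread('pics/w11.png'); out=np.zeros((max(400,a.shape[0]),400+a.shape[1],3),np.uint8); out[:400,:400]=w[:,120:520]; out[:a.shape[0],400:]=a; cv2.imwrite('pics/mix.png',out); print(out.shape)
E
```

```text
time_s: 50.2
position: [614.8, -129.7, 103.6]
eef_rot: [-1.2, 1.218, 1.213]
ft_force: [-12.5, 3.1, 17.4]
finger_gap: 28.6
time_s: 50.62
position: [618.8, -130.3, 101.1]
eef_rot: [-1.205, 1.212, 1.206]
ft_force: [0.1, 1.1, 0.9]
finger_gap: 68.4
time_s: 51.28
position: [617.4, 29.4, 262.6]
eef_rot: [-0.843, 1.4, 0.842]
ft_force: [0.4, 0.2, -0.4]
finger_gap: 68.2
time_s: 51.95
position: [617.0, 28.1, 261.2]
eef_rot: [-0.098, 1.569, 0.097]
ft_force: [0.2, -0.1, 0.1]
finger_gap: 68.5
time_s: 52.28
position: [617.1, 28.1, 261.5]
eef_rot: [-0.01, 1.571, 0.01]
ft_force: [-0.2, -0.3, 0.0]
finger_gap: 68.6
[617.0665906   28.12739032 261.45075055] [[-0.    -0.013  1.   ]
 [-0.     1.     0.013]
 [-1.    -0.    -0.   ]]
[11.25  3.19 -0.36]
[313.09654674 162.18753508]
(408, 772, 3)
```

View pics/mix.png

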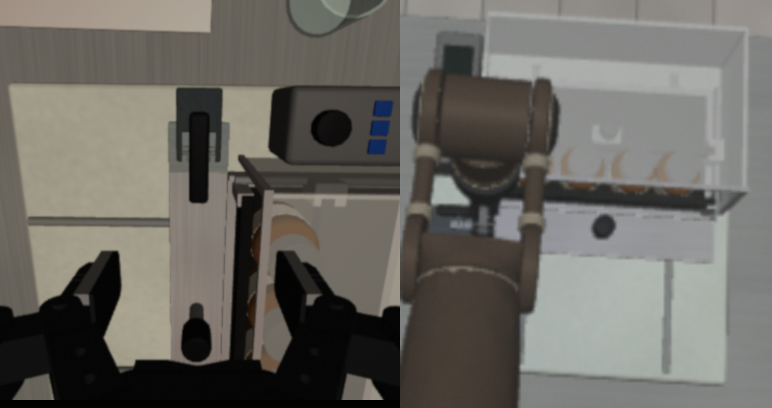

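T bar runs from wrist (319,112) to (319,202), still across; the tray is home with the knob at its original place and the bottles upright under the hood.

```bash
python3 -m creep '[[[0.7,4,3.4,0,0],[0.7,8,3.4,0,0],[0.7,10,3.4,0,0],[0.7,11.2,3.4,0,0],[0.7,11.2,3.4,0,0],[0.7,11.2,3.4,0,0]]]' && python3 -m creep '[[[0,0,0,0,0],[0,0,0,0,0],[0,0,0,0,0],[0,0,0,0,0],[0,0,0,0,0],[0,0,0,0,0],[0,0,0,0,0]]]' 80 && python3 -m creep '[[[0,-0.4,0,0,0],[0,-0.8,0,0,0],[0,-0.9,0,0,0],[0,-0.9,0,0,0]]]'
```

```text
time_s: 52.88
position: [617.0, 61.9, 149.9]
eef_rot: [-0.008, 1.571, 0.008]
ft_force: [0.3, -0.4, 1.0]
finger_gap: 59.9
time_s: 53.47
position: [617.5, 62.0, 151.8]
eef_rot: [-0.008, 1.569, 0.008]
ft_force: [-2.8, -1.1, 6.7]
finger_gap: 12.6
time_s: 53.8
position: [617.4, 62.0, 157.8]
eef_rot: [-0.008, 1.569, 0.008]
ft_force: [4.6, -1.1, -10.0]
finger_gap: 12.3
```

```bash
python3 -m creep '[[[0,-0.2,0,0,0],[0,-0.2,0,0,0],[0,-0.2,0,0,0]]]' && python3 -m creep '[[[0,0,0,0,-0.12],[0,0,0,0,-0.24],[0,0,0,0,-0.36],[0,0,0,0,-0.48],[0,0,0,0,-0.6],[0,0,0,0,-0.72],[0,0,0,0,-0.8],[0,0,0,0,-0.8]]]' && python3 -m creep '[[[0,0,0,0,-0.12],[0,0,0,0,-0.24],[0,0,0,0,-0.36],[0,0,0,0,-0.48],[0,0,0,0,-0.6],[0,0,0,0,-0.72],[0,0,0,0,-0.77],[0,0,0,0,-0.77]]]'
```

```text
time_s: 54.05
position: [617.3, 62.0, 159.4]
eef_rot: [-0.008, 1.569, 0.008]
ft_force: [5.8, 0.3, -11.4]
finger_gap: 11.9
time_s: 54.72
position: [616.2, 61.6, 158.9]
eef_rot: [-0.635, 1.478, 0.634]
ft_force: [4.0, -1.2, -11.4]
finger_gap: 12.1
time_s: 55.38
position: [615.7, 60.6, 159.1]
eef_rot: [-1.217, 1.209, 1.217]
ft_force: [3.7, -4.9, -10.1]
finger_gap: 12.2
```

```bash
python3 -m creep '[[[0,0.4,0,0,0],[0,0.8,0,0,0],[0,1.2,0,0,0],[0,1.6,0,0,0],[0,2.0,0,0,0],[0,2.4,0,0,0],[0,2.6,0,0,0],[0,2.6,0,0,0]]]'
```

```text
time_s: 56.05
position: [615.9, 60.6, 136.3]
eef_rot: [-1.216, 1.21, 1.216]
ft_force: [-2.2, -6.6, 2.5]
finger_gap: 12.1
```

```bash
python3 -m creep '[[[0.3,0,0,0,0],[0.6,0,0,0,0],[0.6,0,0,0,0],[0.6,0,0,0,0],[0.6,0,0,0,0]]]' 40 && python3 -m creep '[[[0.6,-3,0,0,0],[0.6,-6,0,0,0],[0.6,-9,0,0,0],[0.6,-13,0,0,0],[0.6,-13,0,0,0],[0.6,-13,0,0,0],[0.6,-13,0,0,0]]]'
python3 - <<'E'
from h import *
s=observe(); print(s['position'],R.from_rotvec(s['eef_rot']).as_matrix().round(3)); c=camT('wrist')
for z in (156,168): print(z,w2px('wrist',(584,60,z),c),w2px('wrist',(616,60,z),c),w2px('wrist',(648,60,z),c))
save('wrist','w12.png'); im=cv2.imread('pics/w12.png')
g=im[:,:,:].max(2)[150:330,250:400]; m=(g<26).astype(np.uint8)
n,l,st,ce=cv2.connectedComponentsWithStats(m); print([ (st[i]+[250,150,0,0,0]).tolist() for i in range(1,n) if st[i,4]>150])
E
```

```text
time_s: 56.47
position: [617.0, 62.6, 135.1]
eef_rot: [-1.216, 1.204, 1.216]
ft_force: [-0.4, 1.6, -0.3]
finger_gap: 51.4
time_s: 57.05
position: [616.6, 62.4, 264.8]
eef_rot: [-1.216, 1.204, 1.216]
ft_force: [-0.8, -0.8, -0.8]
finger_gap: 51.3
[616.56508154  62.37832385 264.83045847] [[ 0.    -1.    -0.009]
 [ 0.    -0.009  1.   ]
 [-1.    -0.     0.   ]]
156 [314.17396739 156.12536114] [313.85695605 197.60207945] [313.56116014 236.30304104]
168 [314.00822301 158.81647144] [313.68258738 202.10949016] [313.37971472 242.37618797]
[[304, 156, 63, 107, 2739], [250, 212, 23, 111, 1348], [375, 248, 25, 82, 1341], [322, 283, 29, 33, 778]]
```

```bash
python3 - <<'E'
import cv2,numpy as np
im=cv2.imread('pics/w12.png').max(2)
for u in (308,311,314,317,320): print(u,[int(x) for x in im[140:260:2,u]])
print('row200',[int(x) for x in im[200,290:345]]); print('row225',[int(x) for x in im[225,290:345]])
E
```

```text
308 [174, 165, 100, 114, 114, 114, 115, 100, 30, 9, 11, 15, 14, 13, 13, 12, 14, 13, 13, 13, 13, 13, 13, 11, 12, 10, 11, 11, 10, 12, 10, 10, 10, 10, 11, 11, 11, 10, 10, 11, 11, 11, 11, 10, 10, 11, 15, 32, 23, 21, 21, 22, 22, 23, 22, 22, 22, 22, 21, 21]
311 [174, 164, 98, 111, 112, 112, 111, 75, 8, 8, 16, 19, 19, 19, 20, 19, 18, 20, 19, 20, 18, 18, 17, 17, 17, 17, 17, 18, 16, 16, 15, 15, 16, 16, 15, 16, 15, 15, 15, 14, 14, 14, 14, 12, 13, 13, 13, 12, 20, 21, 22, 22, 21, 21, 20, 21, 21, 21, 23, 22]
314 [173, 163, 95, 110, 111, 111, 111, 73, 7, 8, 17, 21, 20, 21, 19, 20, 20, 19, 19, 19, 19, 18, 19, 19, 18, 18, 17, 19, 16, 17, 17, 17, 16, 17, 16, 16, 16, 16, 16, 15, 14, 15, 14, 14, 14, 14, 14, 13, 19, 22, 21, 21, 22, 21, 22, 22, 21, 22, 23, 22]
317 [173, 164, 95, 109, 111, 111, 111, 74, 8, 8, 18, 20, 20, 21, 21, 21, 20, 20, 20, 20, 20, 20, 20, 19, 19, 19, 19, 19, 19, 18, 17, 17, 18, 17, 17, 16, 17, 18, 16, 16, 16, 16, 16, 16, 15, 15, 14, 13, 19, 21, 21, 23, 21, 22, 22, 21, 21, 22, 22, 21]
320 [173, 164, 98, 111, 113, 113, 113, 81, 14, 8, 17, 19, 21, 20, 19, 20, 19, 19, 19, 19, 18, 18, 18, 17, 18, 18, 18, 17, 17, 17, 17, 16, 17, 16, 16, 15, 15, 14, 17, 14, 15, 14, 15, 14, 14, 15, 14, 12, 20, 22, 22, 22, 21, 22, 22, 23, 22, 22, 22, 22]
row200 [122, 121, 120, 122, 123, 124, 125, 123, 121, 118, 120, 120, 120, 119, 116, 97, 49, 15, 10, 13, 16, 15, 16, 17, 17, 17, 19, 17, 18, 18, 17, 14, 20, 47, 88, 112, 117, 118, 118, 117, 106, 77, 59, 54, 54, 54, 54, 54, 53, 50, 49, 49, 49, 48, 49]
row225 [172, 166, 140, 82, 47, 42, 42, 42, 48, 72, 122, 162, 171, 173, 169, 148, 89, 31, 10, 10, 13, 13, 14, 13, 14, 16, 15, 17, 16, 16, 15, 11, 33, 95, 156, 172, 172, 172, 172, 172, 171, 172, 171, 171, 171, 170, 171, 171, 172, 173, 172, 171, 170, 169, 168]
```

```bash
python3 -c "
from h import *
s=observe(); print(s['time_s'],s['ft_force'],s['joint_vel'])
print(finish_job())"
```

```text
57.1 [-0.14635329 -0.01353628 -0.61670473] [-0.00177243  0.01750064  0.02020457  0.00181597 -0.00049766 -0.00115189]
the job is handed in; nothing more can be done
None
```

I handed the job in at 57 s; it gives no verdict, but every step went through and my checks agreed apart from the two listed at the end. I parked the pin in its notch, drew the tray out 200 mm and stood all four amber bottles in a row on it. I then drew the clamp bar up to them, pushed the tray home and turned the pin back down.

**Checks that passed**
- **Clamp:** it stopped on the bottles, with the pull rising to 15.6 N without movement. The picture after letting go showed both bars tight on four upright bottles and the pin still out.
- **Tray:** it stopped within about 1 mm of its starting position. The top view then showed the knob back in its original place and the bottles under the hood, though the arm hid part of that view, including the fourth bottle.
- **Pin:** it went about 23 mm down with the bar along the shaker's x. The tool height at release put it within about 1 mm of fully down, well below the 12 mm at which it would have stopped on the lug. The bar's length in the last wrist image (about 61 mm if down) agrees with that.
- **Arm:** it was clear of everything, with near-zero force, when I handed in.

**Checks that disagreed or were not made**
- **Bottle position:** the top and wrist cameras differed by up to 12 mm on one bottle. I used the wrist camera and the grasp was good.
- **Last picture:** the viewer's 16-picture limit stopped me viewing the final image, so I checked the pin's end state from numbers only. I did not look at the bottles again after the pin turned, and I checked the bystanders only in earlier views that happened to show some of them.

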